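# Check the seals of the preserve jars

## Robot

A 6-joint arm with a two-finger parallel gripper is mounted at the origin on a cart in front of the work surface, level with it; the furniture and walls round the work are solid. World frame = base frame: x ahead of the robot, y to its left, z up, the work surface at z = 0. Lengths are in m, angles in degrees, forces in N, time in s.
With the tool pointing down it reaches from about 0.275 to 0.875 m from the base axis. Payload 12.5 kg.
Tool frame: the origin (TCP) lies between the finger pads; the fingertips stand 14 mm ahead of it and the grasp point (between the pads) lies 5 mm behind it; z points along the fingers, y is the line along which they close (so a half turn about z gives the same grasp; the last joint's range is limited). The gripper opens to 85 mm and grips with 20 to 120 N. Pads are 22 mm wide; open, the fingers measure 114 mm over their backs; the gripper's body (76 mm by 85 mm) begins 54 mm behind the grasp point. The pads swing forward as they close: fully open they stand 13 mm farther back than shut.
Start: joints at [-4.847, 20.094, 94.641, -0, 65.266, -4.847], TCP at [0.55, 0, 0.245] pointing down, gripper open.
Joint ranges: [-157.81, 157.81], [-45, 120.19], [0.68, 151.7], [-89.99, 269.99], [4.06, 180], [-164.3, 164.3]. Speed limits (degrees/s): [127.2, 127.2, 159.86, 180, 180, 180].

## Interface

Orientations are given as a 3x3 rotation matrix whose columns are the frame's x, y, z axes.
In Python, from cell import ctrl gives the robot as it stands.
- The arm moves only by the tool carry_out, never from a script. Its argument "increments" is one flat list of numbers, 5 for each row, row after row: the gripper command: -1 is shut, 1 is fully open, values between are in proportion, then the shift along the tool's x, y, z each as a share of 30 mm, from -1 to 1, then the turn about the tool's z as a share of 4 degrees, from -1 to 1. In form: [fingers, tx, ty, tz, turn, fingers, tx, ty, tz, turn, ...]. A call has exactly 10 rows; each row shifts and turns the commanded pose from where the row before left it, along the tool's axes as they then stand; what a row does not reach is not made up. A row lasts 1/12 s, in which the tool goes at most 41.7 mm and 7.16 degrees, less where a joint would pass 70% of its speed; a pose out of reach is approached as far as the arm can. A call with a number of a shift or a turn outside -1 to 1 is refused whole. A call with a gripper value outside its range is refused whole. The fingers move at their own pace and stop on an object; "grip_force" is the grip in N (left out, the last holds). Time passes only in rows, so rows that do not move let the fingers close, or fill a call up. It gives the time, the measured TCP pose, the force, the opening and the grip force at its end, in the units of the state.
- ctrl.sense(): the state, without advancing time (a new reading comes with each control period).
- ctrl.camera(name): name is "scene" or "side" or "wrist"; returns the picture (400x640x3 uint8, red, green, blue); there is no depth.
- ctrl.camera_model(name): a dict with "vertical_fov" (degrees; the focal length in pixels is half the picture's height over the tangent of half this angle, whatever the lens; pixels are square), "cx", "cy" (the principal point, pixels), "R" (3x3) and "t" (3): a world point X has camera coordinates R X + t; the wrist camera has in their place "hand_eye" (4x4, takes a point from camera to tool coordinates, whose origin is the TCP and whose axes are the flange's). Camera axes: x right, y down, z forward; pixel columns grow to the right and rows downward; lengths in m; the calibration is good to about 2 mm. A picture is of the moment at which its call begins: read the wrist's pose just before it. camera_model takes no time and is no camera call.
- ctrl.finish_job(): hands the job in; it is judged then, once.
The state is a dict: "t": time; "q": joint angles; "dq": joint speeds; "joint_efforts": joint torques, N m; "tool_pos": TCP position; "orientation": TCP orientation; "wrist_force": force on the tool from outside, world axes, zero at the start; "moment": the same for the moment, N m; "grip_width": finger opening in m; "grip_force": force on a finger pad.
Only numpy, scipy, OpenCV 4.12 (cv2) and the standard library are available. Lean on these libraries where they do the work, as an engineer would, in place of code of your own. Each camera call takes 0.05 s, during which the arm holds its last target. There are 200 camera calls.

## Task

Check that the cooled jars of preserve are sealed: take the lid tester from its stand and press its sprung tip gently, for about a second, on the yellow dot in the middle of each lid in turn, in the order red, white, green, blue lid (three or four of the jars are there), then put the tester back in its stand as it was. After that, in the same order, pick up each jar, tip it to about 45 degrees and hold it so for two seconds to see whether it leaks, bring it level again and stand it on the solid part of the blue board. Leave the tin and the mug alone; at the end all the jars stand upright on the board.

Things in the scene. Friction and masses are not known exactly. Their poses are not given: they have to be found in the camera images.
- tester: Lid tester, 148 mm tall, 150 g, upright in its stand at the start. Origin: the point of its tip (at rest), its lowest point; z up the stem. Brass sprung tip 6 mm thick, z 0 to 26 mm; steel stem 12 mm thick, to 80; orange flat crossbar 20 x 130 (along y) x 12 mm, z 80 to 92; flat black grip 18 mm (along x) x 42 mm (along y), z 92 to 148. Pinch the grip across its 18 mm.
- tester_grip (a point): Middle of the tester's black grip, 125 mm above the tester's origin on the stem's axis.
- tester_tip (a point): The point of the tester's sprung brass tip; it moves with the tip.
- plunger (a joint): How far the tester's tip is pushed in, in m: 0 at rest, at most 0.008. The spring gives 0.9 N at the start and 3.3 N fully in; beyond that it is rigid.
- stand: Fixed stand; origin under the centre of its dark foot plate (90 x 130 x 8 mm). Two cheeks at y = +-45 mm (10 mm thick, 64 mm along x). The tester's crossbar rests across their tops, 110 mm up, in notches 28 mm wide that flare upward between horns reaching to 132 mm. Home: tester's origin 30 mm straight above the stand's, axes along the stand's.
- board: Fixed blue plastic cutting board, 235 mm along its x, 335 mm along its y, 11 mm thick; origin in the centre of its underside. The solid part reaches from y = -118 to +167 mm; a hand slot lies between y = -151 and -117 mm.
- tin: Bystander: a food tin 75 mm in diameter, 110 mm tall, origin under its centre. Leave it where it is.
- mug: Bystander: a dotted mug with a handle, 92 x 127 x 93 mm, origin under its centre. Leave it where it is.
- jar_red: Closed jar of dark red preserve with a red lid; may be absent. A plain cylinder 70 mm tall, 48 mm in diameter (lid included: the top 12 mm), with a thick heavy base, about 0.14 to 0.28 kg; origin under its centre, z up. Grasp round the body from above.
- dot_red (a point): Centre of the yellow dot (11 mm across, with a black ring, flat) on top of the red lid, 70 mm above the jar's origin.
- jar_white: Closed jar of orange preserve with a white lid; may be absent. A plain cylinder 70 mm tall, 48 mm in diameter (lid included: the top 12 mm), with a thick heavy base, about 0.14 to 0.28 kg; origin under its centre, z up. Grasp round the body from above.
- dot_white (a point): Centre of the yellow dot (11 mm across, with a black ring, flat) on top of the white lid, 70 mm above the jar's origin.
- jar_green: Closed jar of yellow-green preserve with a green lid; may be absent. A plain cylinder 70 mm tall, 48 mm in diameter (lid included: the top 12 mm), with a thick heavy base, about 0.14 to 0.28 kg; origin under its centre, z up. Grasp round the body from above.
- dot_green (a point): Centre of the yellow dot (11 mm across, with a black ring, flat) on top of the green lid, 70 mm above the jar's origin.
- jar_blue: Closed jar of dark purple preserve with a blue lid; may be absent. A plain cylinder 70 mm tall, 48 mm in diameter (lid included: the top 12 mm), with a thick heavy base, about 0.14 to 0.28 kg; origin under its centre, z up. Grasp round the body from above.
- dot_blue (a point): Centre of the yellow dot (11 mm across, with a black ring, flat) on top of the blue lid, 70 mm above the jar's origin.

How it is judged (in metres and radians):
On the way, in this order (a step that is already met when the one before it is completed fails the run):
1. the held tester's tip touches the dot of the red lid (within 6 mm of its centre, pressing, for 0.4 s) (distance between tester_tip and dot_red below 0.006 m and contact force between tester and jar_red above 0.5 N and angle between jar_red's own z axis and vertical below 0.1 rad), for 0.4 s.
2. the held tester's tip touches the dot of the white lid (within 6 mm of its centre, pressing, for 0.4 s) (distance between tester_tip and dot_white below 0.006 m and contact force between tester and jar_white above 0.5 N and angle between jar_white's own z axis and vertical below 0.1 rad), for 0.4 s.
3. the held tester's tip touches the dot of the green lid (within 6 mm of its centre, pressing, for 0.4 s) (distance between tester_tip and dot_green below 0.006 m and contact force between tester and jar_green above 0.5 N and angle between jar_green's own z axis and vertical below 0.1 rad), for 0.4 s.
4. the held tester's tip touches the dot of the blue lid (within 6 mm of its centre, pressing, for 0.4 s) (distance between tester_tip and dot_blue below 0.006 m and contact force between tester and jar_blue above 0.5 N and angle between jar_blue's own z axis and vertical below 0.1 rad), for 0.4 s.
5. the tester stands back in its stand, let go (horizontal distance between tester and stand below 0.012 m and z of tester in the frame of stand between 0.024 and 0.04 m and angle between tester's own z axis and vertical below 0.12 rad and contact force between the fingers and tester below 0.1 N), for 0.3 s.
6. the red-lidded jar, held clear of the worktop, is tipped to 45 degrees (33 to 57) for 1.2 s (angle between jar_red's own z axis and vertical between 0.576 and 0.995 rad and height (world z) of jar_red above 0.04 m and contact force between the fingers and jar_red above 0.5 N), for 1.2 s.
7. the white-lidded jar, held clear of the worktop, is tipped to 45 degrees (33 to 57) for 1.2 s (angle between jar_white's own z axis and vertical between 0.576 and 0.995 rad and height (world z) of jar_white above 0.04 m and contact force between the fingers and jar_white above 0.5 N), for 1.2 s.
8. the green-lidded jar, held clear of the worktop, is tipped to 45 degrees (33 to 57) for 1.2 s (angle between jar_green's own z axis and vertical between 0.576 and 0.995 rad and height (world z) of jar_green above 0.04 m and contact force between the fingers and jar_green above 0.5 N), for 1.2 s.
9. the blue-lidded jar, held clear of the worktop, is tipped to 45 degrees (33 to 57) for 1.2 s (angle between jar_blue's own z axis and vertical between 0.576 and 0.995 rad and height (world z) of jar_blue above 0.04 m and contact force between the fingers and jar_blue above 0.5 N), for 1.2 s.
At the end, for the whole second after the job is handed in: The tester is seated in its stand (within 12 mm of centre, 24 to 40 mm up, upright to 7 degrees); every jar there is at rest, upright to 6 degrees, on the board's solid part (jar centre at board x -105 to 105, y -108 to 155 mm) (horizontal distance between tester and stand below 0.012 m and z of tester in the frame of stand between 0.024 and 0.04 m and angle between tester's own z axis and vertical below 0.12 rad and x of jar_red in the frame of board between -0.105 and 0.105 m and y of jar_red in the frame of board between -0.108 and 0.155 m and z of jar_red in the frame of board between 0.007 and 0.016 m and angle between each of jar_red, jar_white, jar_green, jar_blue's own z axis and vertical below 0.1 rad and linear speed of each of jar_red, jar_white, jar_green, jar_blue below 0.02 m/s and x of jar_white in the frame of board between -0.105 and 0.105 m and y of jar_white in the frame of board between -0.108 and 0.155 m and z of jar_white in the frame of board between 0.007 and 0.016 m and x of jar_green in the frame of board between -0.105 and 0.105 m and y of jar_green in the frame of board between -0.108 and 0.155 m and z of jar_green in the frame of board between 0.007 and 0.016 m and x of jar_blue in the frame of board between -0.105 and 0.105 m and y of jar_blue in the frame of board between -0.108 and 0.155 m and z of jar_blue in the frame of board between 0.007 and 0.016 m); the robot touches nothing.
It fails at once if the tester is pressed onto a jar with more than 15 N (contact force between tester and jar_red above 15 N or contact force between tester and jar_white above 15 N or contact force between tester and jar_green above 15 N or contact force between tester and jar_blue above 15 N).
It fails at once if the tin is moved more than 30 mm (distance of tin from where it was at the start of the episode above 0.03 m).
It fails at once if the mug is moved more than 30 mm (distance of mug from where it was at the start of the episode above 0.03 m).
Of jar_red, jar_white, jar_green, jar_blue only 3 to 4 are there at a start; the rules pass over those that are not, and their reading is None.
At some moment in a run one of jar_red, jar_white, jar_green, jar_blue may be knocked a few centimetres aside while the robot is not near it.
It also fails if it takes over 210 s, if anything falls off the work surface, if the arm or the gripper's body presses on something with over 40 N, if the wrist force passes 120 N, or if a joint passes its speed limit or range.

## Working session

There is one attempt and no reset: what is moved stays moved. The work goes in short steps, Python scripts to look and compute and a tool call to move; the robot and the scene stay as the last step left them, time stands still between calls to the robot, and variables do not carry over. Pictures are saved under pics/ and viewed, at most 14 in all, crops included, and the job is handed in when it is done.

Besides the shell and the picture viewer there is one more tool, called as name(argument=value, ...) on one line, values as JSON. carry_out: Moves the arm, as the interface text tells. Shift numbers are shares of 30 mm and turn numbers shares of 4 degrees, none past 1 either way. Its arguments: {"type":"object","properties":{"increments":{"type":"array"},"grip_force":{"type":"number"}},"required":["increments"]}

```bash
ls; mkdir -p pics; cat > h.py <<'E'
import numpy as np, cv2
from cell import ctrl
def cam(n, T=None):
    m=ctrl.camera_model(n); f=200/np.tan(np.radians(m["vertical_fov"])/2)
    if "R" in m: R,t=np.array(m["R"]),np.array(m["t"])
    else:
        s=T or ctrl.sense(); H=np.array(m["hand_eye"]); Rw=np.array(s["orientation"]); p=np.array(s["tool_pos"])
        Rc=Rw@H[:3,:3]; c=Rw@H[:3,3]+p; R=Rc.T; t=-R@c
    return f,m["cx"],m["cy"],R,t
def ray(C,u,v,z):
    f,cx,cy,R,t=C; d=R.T@np.array([(u-cx)/f,(v-cy)/f,1]); c=-R.T@t
    return (c+d*(z-c[2])/d[2])
def proj(C,X):
    f,cx,cy,R,t=C; x=np.atleast_2d(X)@R.T+t
    return np.c_[f*x[:,0]/x[:,2]+cx, f*x[:,1]/x[:,2]+cy]
def snap(n,name):
    s=ctrl.sense(); im=ctrl.camera(n); cv2.imwrite(f"pics/{name}.png",im[:,:,::-1]); return s,im
E
python3 - <<'E'
from h import *
for n in("scene","side","wrist"):
    s,im=snap(n,n+"0"); C=cam(n,s); print(n,ctrl.camera_model(n).keys(),C[0],-C[3].T@C[4],C[3][2])
print(ctrl.sense())
a=cv2.imread("pics/scene0.png");b=cv2.imread("pics/wrist0.png")
E
```

```text
pics
scene dict_keys(['vertical_fov', 'cx', 'cy', 'R', 't']) 484.2840725186106 [ 0.12219015 -0.70792111  1.15951944] [ 0.35029842  0.52890828 -0.77301167]
side dict_keys(['vertical_fov', 'cx', 'cy', 'R', 't']) 429.0931030714489 [0.29730233 0.84992844 0.92526535] [ 0.2571878  -0.70316033 -0.66288761]
wrist dict_keys(['vertical_fov', 'cx', 'cy', 'hand_eye']) 322.659574189933 [0.55082764 0.08266206 0.37440429] [-0.00106069 -0.32064109 -0.94720017]
{'t': 0.15, 'q': array([-4.84660762e+00,  2.01157395e+01,  9.46670857e+01,  1.17799570e-04,
        6.52663279e+01, -4.84771902e+00]), 'dq': array([ 0.09246688, -0.06697509, -0.17614577, -0.00944418, -0.01214375,
        0.02360943]), 'joint_efforts': array([ 7.13946501e-04, -5.06248283e+01, -2.91500723e+01, -2.80964593e-05,
        3.35960038e-03, -3.10250061e-05]), 'tool_pos': array([5.49765303e-01, 5.18525854e-05, 2.44906059e-01]), 'orientation': array([[-1.85048761e-05,  9.99999635e-01, -8.54658808e-04],
       [ 9.99999997e-01,  1.85684198e-05,  7.43419629e-05],
       [ 7.43578054e-05, -8.54657430e-04, -9.99999632e-01]]), 'wrist_force': array([-0.93620144,  1.10663495, -1.27211302]), 'moment': array([ 0.01838562, -0.01118291,  0.00943042]), 'grip_force': 0.0, 'grip_width': 0.08530027227887677}
```

View pics/scene0.png

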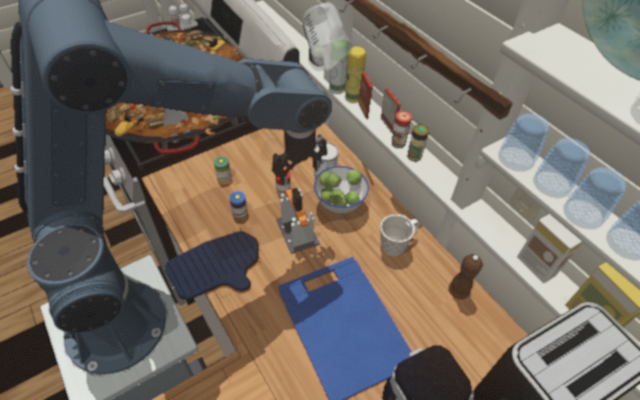

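View pics/side0.png

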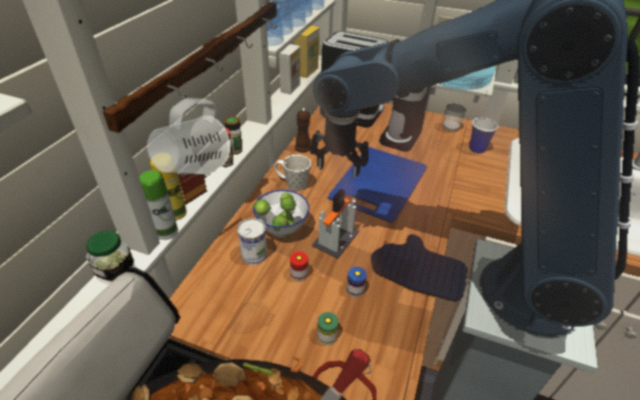

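View pics/wrist0.png

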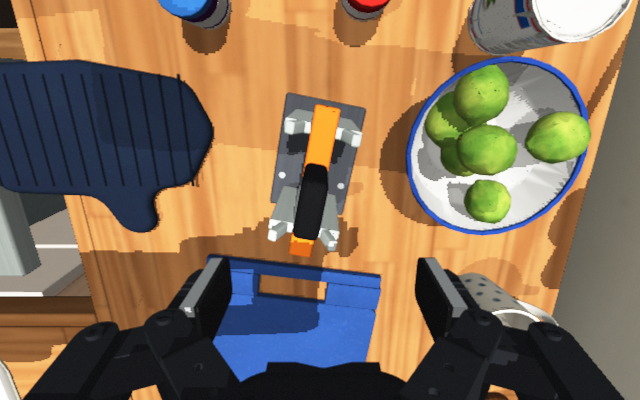

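```bash
python3 - <<'E'
from h import *
np.set_printoptions(precision=4,suppress=True)
s=ctrl.sense(); W=cam("wrist",s); S=cam("side"); C=cam("scene")
for n,u,v in(("red",299,257),("blue",357,271),("green",328,318)): print(n,ray(S,u,v,.07))
for n,u,v in(("red",283,174),("blue",238,198),("green",221,161)): print(n,"scene",ray(C,u,v,.07))
print("foot",[ray(W,u,v,.008)[:2] for u,v in((287,93),(366,107),(344,213),(272,203))])
print("grip top",ray(W,315,172,.178),ray(W,304,229,.178),"bar",ray(W,327,106,.122),ray(W,301,250,.122))
print("slot end",[ray(W,u,v,.011)[:2] for u,v in((209,255),(381,274))])
print("board scene",[ray(C,u,v,.011)[:2] for u,v in((354,261),(280,287),(336,394),(412,352))])
print("mug",ray(C,397,220,.093),"tin",ray(S,250,226,.11),"mitt",[ray(C,u,v,0)[:2] for u,v in((258,245),(240,290),(180,295))])
im=ctrl.camera("side"); o=im[90:350,150:480]; cv2.imwrite("pics/side_c.png",cv2.resize(o[:,:,::-1],None,fx=2.2,fy=2.2))
E
```

```text
red [0.5881 0.167  0.07  ]
blue [0.4335 0.1547 0.07  ]
green [0.4553 0.3117 0.07  ]
red scene [0.5932 0.1694 0.07  ]
blue scene [0.4345 0.1574 0.07  ]
green scene [0.4579 0.3184 0.07  ]
foot [array([0.5116, 0.0751]), array([0.5978, 0.0603]), array([ 0.5761, -0.0649]), array([ 0.4888, -0.0518])]
grip top [0.5457 0.0313 0.178 ] [ 0.538  -0.0079  0.178 ] bar [0.5537 0.068  0.122 ] [ 0.5313 -0.0539  0.122 ]
slot end [array([ 0.4057, -0.121 ]), array([ 0.6256, -0.1489])]
board scene [array([ 0.6203, -0.1698]), array([ 0.4054, -0.1304]), array([ 0.3745, -0.4399]), array([ 0.5878, -0.4572])]
mug [ 0.7628 -0.1638  0.093 ] tin [0.7378 0.1478 0.11  ] mitt [array([0.4231, 0.0263]), array([ 0.313 , -0.0755]), array([ 0.1717, -0.0038])]
```

View pics/side_c.png

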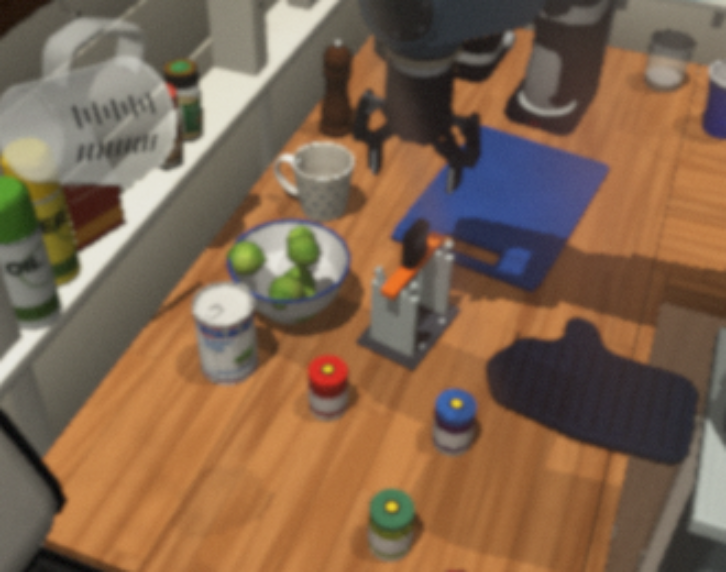

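```bash
python3 - <<'E'
from h import *
np.set_printoptions(precision=4,suppress=True)
im=cv2.imread("pics/wrist0.png"); s=ctrl.sense(); W=cam("wrist",s)
hsv=cv2.cvtColor(im,cv2.COLOR_BGR2HSV)
m=cv2.inRange(hsv,(9,200,200),(20,255,255)); m[:85]=0;m[265:]=0;m[:,:250]=0;m[:,370:]=0
p=np.argwhere(m)[:,::-1]; print(len(p))
X=np.array([ray(W,u,v,.122)[:2] for u,v in p]).astype(np.float32)
r=cv2.minAreaRect(X*1000); print(r)
g=cv2.inRange(hsv,(0,0,0),(179,255,45)); g[:150]=0;g[250:]=0;g[:,:285]=0;g[:,335:]=0
n,l,st,c=cv2.connectedComponentsWithStats(g); k=1+np.argmax(st[1:,4]); print(st[k],c[k])
q=np.argwhere(l==k)[:,::-1]; Y=np.array([ray(W,u,v,.178)[:2] for u,v in q]); print(Y.min(0),Y.max(0))
# dots in side view
b=ctrl.camera("side"); h=cv2.cvtColor(b,cv2.COLOR_RGB2HSV); S=cam("side")
y=cv2.inRange(h,(22,130,150),(35,255,255)); y[:220]=0
n,l,st,c=cv2.connectedComponentsWithStats(y)
for i in range(1,n):
    if st[i,4]>5: print(c[i],st[i,4],ray(S,*c[i],.07))
E
```

```text
1804
((541.8096923828125, 4.682567596435547), (129.19264221191406, 20.016639709472656), 79.0053939819336)
[ 293  164   35   76 1860] [310.9522 201.8618]
[ 0.5306 -0.0154] [0.5533 0.0364]
[298.5 257.2] 10 [0.589  0.1681 0.07  ]
[357. 273.] 11 [0.4316 0.1609 0.07  ]
[327.5882 319.6471] 17 [0.4547 0.3162 0.07  ]
```

carry_out(increments=[1, 0.157, -0.267, 0, 1, 1, 0, 0, 0, 1, 1, 0, 0, 0, 0.68, 1, 0, 0, 0.5, 0, 1, 0, 0, 0.6, 0, 1, 0, 0, 0.6, 0, 1, 0, 0, 0.6, 0, 1, 0, 0, 0.5, 0, 1, 0, 0, 0.37, 0, 1, 0, 0, 0, 0], grip_force=50)

```text
t: 1.08
tool_pos: [0.541, 0.0048, 0.1482]
orientation: [[0.186, 0.983, -0.003], [0.983, -0.186, 0.0], [-0.0, -0.003, -1.0]]
wrist_force: [0.3, -0.0, -0.4]
grip_width: 0.0855
grip_force: 0.0
```

carry_out(increments=[-1, 0, 0, 0, 0, -1, 0, 0, 0, 0, -1, 0, 0, 0, 0, -1, 0, 0, 0, 0, -1, 0, 0, 0, 0, -1, 0, 0, 0, 0, -1, 0, 0, 0, 0, -1, 0, 0, 0, 0, -1, 0, 0, 0, 0, -1, 0, 0, 0, 0])

```text
t: 1.92
tool_pos: [0.5422, 0.0047, 0.1506]
orientation: [[0.186, 0.983, 0.001], [0.983, -0.186, -0.0], [0.0, 0.001, -1.0]]
wrist_force: [-2.0, -0.1, 5.5]
grip_width: 0.0174
grip_force: 52.2
```

carry_out(increments=[-1, 0, 0, -0.2, 0, -1, 0, 0, -0.4, 0, -1, 0, 0, -0.5, 0, -1, 0, 0, -0.5, 0, -1, 0, 0, -0.6, 0, -1, 0, 0, -0.6, 0, -1, 0, 0, -0.6, 0, -1, 0.3, 0, -0.43, 0, -1, 0.5, 0, 0, 0, -1, 0.5, 0, 0, 0])

```text
t: 2.75
tool_pos: [0.5494, 0.0433, 0.2661]
orientation: [[0.187, 0.982, 0.001], [0.982, -0.187, 0.0], [0.0, 0.001, -1.0]]
wrist_force: [-0.6, -0.4, -2.4]
grip_width: 0.0173
grip_force: 51.6
```

carry_out(increments=[-1, 0.5, 0, 0, 0, -1, 0.2, 0, 0, 0, -1, 0, 0, 0, 0, -1, 0, 0, 0, 0, -1, 0, 0, 0, 0, -1, 0, 0, 0, 0, -1, 0, 0, 0, 0, -1, 0, 0, 0, 0, -1, 0, 0, 0, 0, -1, 0, 0, 0, 0])

```text
t: 3.58
tool_pos: [0.5531, 0.0635, 0.2651]
orientation: [[0.186, 0.983, -0.0], [0.983, -0.186, -0.0], [-0.0, -0.0, -1.0]]
wrist_force: [-0.2, -0.2, -2.6]
grip_width: 0.0178
grip_force: 51.5
```

```bash
cat >> h.py <<'E'
def dots(n,z=.07,mn=5):
    s=ctrl.sense(); im=ctrl.camera(n); C=cam(n,s); h=cv2.cvtColor(im,cv2.COLOR_RGB2HSV)
    y=cv2.inRange(h,(22,130,140),(35,255,255)); k,l,st,c=cv2.connectedComponentsWithStats(y)
    for i in range(1,k):
        u,v=c[i].astype(int)
        if st[i,4]<mn: continue
        X=ray(C,*c[i],z); rr=11/2*C[0]/1000/((C[3]@X+C[4])[2]) # dot radius px
        a=im[max(0,v-int(3*rr)):v+int(3*rr)+1,max(0,u-int(3*rr)):u+int(3*rr)+1].reshape(-1,3)
        if .15<X[0]<.9 and abs(X[1])<.6: print(n,c[i].round(1),st[i,4],"pred",round(np.pi*rr*rr),X.round(4),np.median(a,0))
    return s,im
E
python3 - <<'E'
from h import *
s,im=dots("wrist"); cv2.imwrite("pics/w1.png",im[:,:,::-1]); print(s["tool_pos"],s["grip_width"]); dots("side"); dots("scene")
E
```

```text
wrist [340.5  53.9] 131 pred 111 [0.5907 0.1689 0.07  ] [246.  58.  48.]
wrist [179.9  95.5] 117 pred 103 [0.4327 0.1615 0.07  ] [ 57. 127. 213.]
wrist [538.9 150.7] 202 pred 92 [0.7731 0.0421 0.07  ] [181. 215.  89.]
wrist [551.  152.5] 16 pred 92 [0.7853 0.0379 0.07  ] [191. 218.  88.]
wrist [564. 156.] 5 pred 91 [0.7985 0.0317 0.07  ] [215. 184.  91.]
wrist [475.4 207.7] 7 pred 82 [ 0.7075 -0.0085  0.07  ] [162. 207.  79.]
wrist [496.6 221.3] 70 pred 80 [ 0.7296 -0.0289  0.07  ] [204. 232. 101.]
[0.5531291  0.06353271 0.26507239] 0.017799417652056695
side [298.5 257.5] 8 pred 14 [0.5886 0.1691 0.07  ] [177.  47.  35.]
side [357.2 273. ] 10 pred 15 [0.4311 0.1607 0.07  ] [ 59.  84. 128.]
side [327.7 319.8] 22 pred 18 [0.4543 0.3165 0.07  ] [ 74. 121.  81.]
scene [282.  173.5] 6 pred 10 [0.5917 0.1728 0.07  ] [184.  78.  63.]
scene [236.8 196.4] 5 pred 11 [0.4343 0.1647 0.07  ] [ 86. 112. 156.]
```

View pics/w1.png

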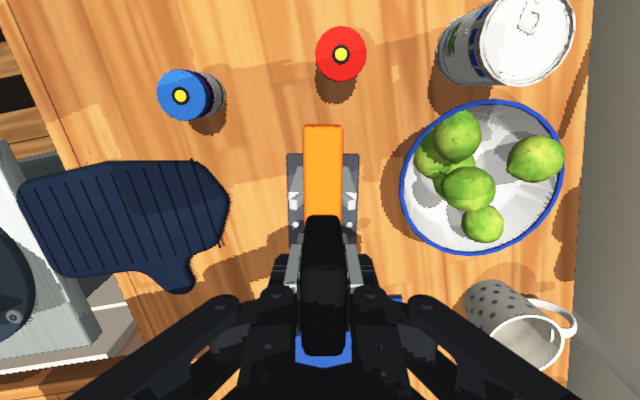

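```bash
python3 - <<'E'
from h import *
im=cv2.imread("pics/w1.png"); s=ctrl.sense(); W=cam("wrist",s)
hsv=cv2.cvtColor(im,cv2.COLOR_BGR2HSV); m=cv2.inRange(hsv,(9,180,180),(20,255,255)); m[:110]=0;m[220:]=0;m[:,:290]=0;m[:,360:]=0
p=np.argwhere(m)[:,::-1]; z=s["tool_pos"][2]-.0286
R=np.array(s["orientation"])
X=np.array([R.T@(ray(W,u,v,z)-s["tool_pos"]) for u,v in p])*1000
print(X[:,:2].min(0),X[:,:2].max(0), np.median(X[:,1]), [np.median(X[(X[:,0]>a)&(X[:,0]<a+5),1]).round(2) for a in (35,45,55)])
E
```

```text
[15.67034996 -9.27886223] [65.26318346 10.47760917] 0.46916098504991355 [np.float64(0.68), np.float64(0.45), np.float64(0.95)]
```

carry_out(increments=[-1, 0.4, 0.06, 0, 0, -1, 0.7, 0.1, 0, 0, -1, 0.8, 0.12, 0, 0, -1, 0.8, 0.12, 0, 0, -1, 0.6, 0.1, 0, 0, -1, 0.39, 0.071, 0, 0, -1, 0, 0, 0.7, 0, -1, 0, 0, 0.7, 0, -1, 0, 0, 0.6, 0, -1, 0, 0, 0, 0])

```text
t: 4.57
tool_pos: [0.589, 0.1692, 0.2014]
orientation: [[0.186, 0.983, -0.006], [0.983, -0.186, -0.001], [-0.002, -0.005, -1.0]]
wrist_force: [-1.0, 0.4, -2.4]
grip_width: 0.017
grip_force: 51.2
```

carry_out(increments=[-1, 0, 0, 0, 0, -1, 0, 0, 0.15, 0, -1, 0, 0, 0.15, 0, -1, 0, 0, 0.1, 0, -1, 0, 0, 0.05, 0, -1, 0, 0, 0.05, 0, -1, 0, 0, 0.05, 0, -1, 0, 0, 0, 0, -1, 0, 0, 0, 0, -1, 0, 0, 0, 0])

```text
t: 5.4
tool_pos: [0.5907, 0.1693, 0.1889]
orientation: [[0.186, 0.983, 0.0], [0.983, -0.186, 0.0], [0.0, 0.0, -1.0]]
wrist_force: [-0.3, -0.2, 0.2]
grip_width: 0.0173
grip_force: 51.6
```

```bash
python3 - <<'E'
from h import *
s=ctrl.sense(); print(s["tool_pos"],s["wrist_force"]); 
im=ctrl.camera("wrist"); im2=ctrl.camera("side")
cv2.imwrite("pics/p1.png",np.hstack([im[:, 160:480],cv2.resize(im2[190:310,230:390],None,fx=3,fy=3)[:400,:480]])[:,:,::-1] if 0 else np.hstack([im[:,200:460],cv2.resize(im2[180:313,230:390],(480,400))])[:,:,::-1])
E
```

```text
[0.59066206 0.16929432 0.1888585 ] [-0.25229683 -0.20692364  0.22550404]
```

View pics/p1.png

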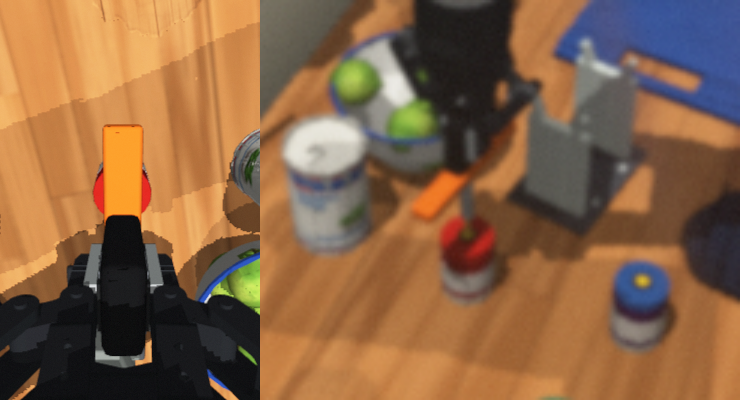

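carry_out(increments=[-1, 0, 0, 0, 0, -1, 0, 0, 0, 0, -1, 0, 0, 0, 0, -1, 0, 0, 0, 0, -1, 0, 0, 0, 0, -1, 0, 0, 0, 0, -1, 0, 0, 0, 0, -1, 0, 0, -0.3, 0, -1, 0, 0, -0.6, 0, -1, 0, 0, -0.77, 0])

```text
t: 6.33
tool_pos: [0.5898, 0.1691, 0.2384]
orientation: [[0.186, 0.983, -0.003], [0.983, -0.186, -0.001], [-0.001, -0.003, -1.0]]
wrist_force: [0.6, -0.4, -1.1]
grip_width: 0.0177
grip_force: 51.3
```

carry_out(increments=[-1, 0.2, -0.5, 0, 0, -1, 0.2, -0.8, 0, 0, -1, 0.3, -0.9, 0, 0, -1, 0.3, -0.9, 0, 0, -1, 0.3, -0.9, 0, 0, -1, 0.2, -0.8, 0, 0, -1, 0, -0.6, 0, 0, -1, 0, 0, 0, 0, -1, 0, 0, 0, 0, -1, 0, 0, 0, 0])

```text
t: 7.17
tool_pos: [0.4404, 0.2436, 0.2392]
orientation: [[0.186, 0.983, 0.001], [0.983, -0.186, 0.0], [0.0, 0.001, -1.0]]
wrist_force: [0.4, 0.1, -1.4]
grip_width: 0.0174
grip_force: 51.4
```

```bash
python3 - <<'E'
from h import *
s,im=dots("wrist",mn=30); print(s["tool_pos"],s["wrist_force"]); dots("side")
E
```

```text
wrist [323.7  95.1] 135 pred 121 [0.4561 0.3168 0.07  ] [ 84. 174. 126.]
wrist [483.3 221.2] 97 pred 94 [0.5913 0.1677 0.07  ] [246.  48.  41.]
[0.440441   0.24357947 0.23919827] [ 0.41560076  0.12455281 -1.40377021]
side [298.5 257.2] 10 pred 14 [0.589  0.1681 0.07  ] [213.  53.  39.]
side [327.6 319.8] 23 pred 18 [0.4546 0.3165 0.07  ] [ 77. 121.  79.]
```

carry_out(increments=[-1, 0.4, 0.03, 0, 0, -1, 0.8, 0.03, 0, 0, -1, 0.8, 0, 0, 0, -1, 0.5, 0, 0, 0, -1, 0, 0, 0.4, 0, -1, 0, 0, 0.5, 0, -1, 0, 0, 0.3, 0, -1, 0, 0, 0, 0, -1, 0, 0, 0.1, 0, -1, 0, 0, 0.1, 0])

```text
t: 8.1
tool_pos: [0.456, 0.3172, 0.1972]
orientation: [[0.186, 0.982, 0.001], [0.982, -0.186, 0.001], [0.001, 0.001, -1.0]]
wrist_force: [-0.4, -0.5, -1.4]
grip_width: 0.0175
grip_force: 51.4
```

carry_out(increments=[-1, 0, 0, 0.1, 0, -1, 0, 0, 0.1, 0, -1, 0, 0, 0.06, 0, -1, 0, 0, 0.06, 0, -1, 0, 0, 0, 0, -1, 0, 0, 0, 0, -1, 0, 0, 0, 0, -1, 0, 0, 0, 0, -1, 0, 0, 0, 0, -1, 0, 0, 0, 0])

```text
t: 8.93
tool_pos: [0.4556, 0.317, 0.1872]
orientation: [[0.186, 0.983, 0.0], [0.983, -0.186, 0.0], [0.0, 0.0, -1.0]]
wrist_force: [1.3, 0.2, -0.7]
grip_width: 0.0172
grip_force: 51.7
```

carry_out(increments=[-1, 0, 0, 0, 0, -1, 0, 0, 0, 0, -1, 0, 0, 0, 0, -1, 0, 0, 0, 0, -1, 0, 0, 0, 0, -1, 0, 0, 0, 0, -1, 0, 0, 0, 0, -1, 0, 0, 0, 0, -1, 0, 0, 0, 0, -1, 0, 0, 0, 0])

```text
t: 9.77
tool_pos: [0.4555, 0.317, 0.1871]
orientation: [[0.186, 0.983, 0.0], [0.983, -0.186, 0.0], [0.0, 0.0, -1.0]]
wrist_force: [1.5, 0.5, -0.1]
grip_width: 0.0175
grip_force: 51.8
```

```bash
python3 - <<'E'
from h import *
s=ctrl.sense(); print(s["tool_pos"],s["wrist_force"]); dots("side")
im2=ctrl.camera("side"); cv2.imwrite("pics/p2.png",cv2.resize(im2[220:370,200:440],None,fx=3,fy=3)[:,:,::-1])
E
```

```text
[0.45549761 0.31698208 0.18708839] [ 1.53943109  0.45341754 -0.11511266]
side [298.5 257.2] 10 pred 14 [0.589  0.1681 0.07  ] [208.  53.  40.]
```

View pics/p2.png

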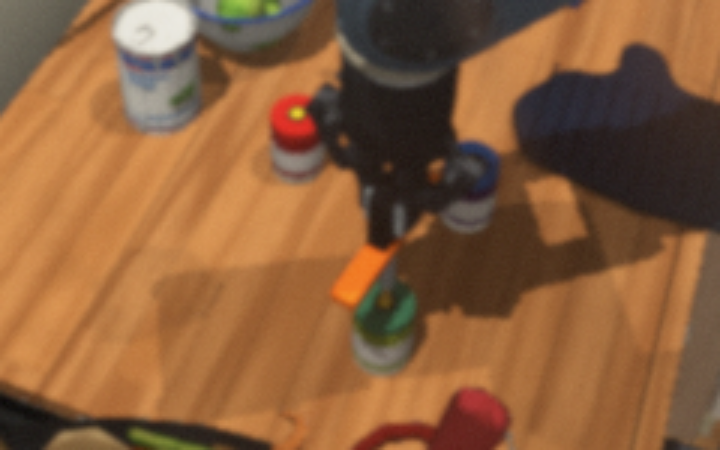

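carry_out(increments=[-1, 0, 0, 0.04, 0, -1, 0, 0, 0.04, 0, -1, 0, 0, 0, 0, -1, 0, 0, 0, 0, -1, 0, 0, 0, 0, -1, 0, 0, 0, 0, -1, 0, 0, 0, 0, -1, 0, 0, 0, 0, -1, 0, 0, 0, 0, -1, 0, 0, 0, 0])

```text
t: 10.7
tool_pos: [0.4555, 0.317, 0.1847]
orientation: [[0.186, 0.983, 0.0], [0.983, -0.186, 0.0], [0.0, 0.0, -1.0]]
wrist_force: [1.7, -0.2, 0.8]
grip_width: 0.0174
grip_force: 51.9
```

carry_out(increments=[-1, 0, 0, 0, 0, -1, 0, 0, -0.3, 0, -1, 0, 0, -0.3, 0, -1, 0, 0, -0.6, 0, -1, 0, 0, -0.7, 0, -1, -0.4, -0.1, 0, 0, -1, -0.6, 0, 0, 0, -1, -0.6, 0, 0, 0, -1, -0.6, 0, 0, 0, -1, -0.6, 0, 0, 0])

```text
t: 11.53
tool_pos: [0.4364, 0.2342, 0.2424]
orientation: [[0.186, 0.983, -0.0], [0.983, -0.186, -0.0], [-0.0, -0.0, -1.0]]
wrist_force: [-0.2, 0.5, -2.8]
grip_width: 0.0174
grip_force: 51.3
```

carry_out(increments=[-1, -0.8, 0, 0, 0, -1, -0.8, 0, 0, 0, -1, -0.8, 0, 0, 0, -1, -0.8, 0, 0, 0, -1, -0.6, 0, 0, 0, -1, -0.4, 0, 0, 0, -1, 0, 0, 0, 0, -1, 0, 0, 0, 0, -1, 0, 0, 0, 0, -1, 0, 0, 0, 0])

```text
t: 12.37
tool_pos: [0.4136, 0.1118, 0.2419]
orientation: [[0.185, 0.983, 0.0], [0.983, -0.185, 0.0], [0.0, 0.0, -1.0]]
wrist_force: [0.4, -0.2, -1.6]
grip_width: 0.0172
grip_force: 51.4
```

```bash
python3 - <<'E'
from h import *
s,im=dots("wrist",mn=30); print(s["tool_pos"],s["wrist_force"]); dots("side")
E
```

```text
wrist [509.   78.4] 147 pred 123 [0.5917 0.1684 0.07  ] [253.  59.  50.]
wrist [333.3 119.8] 102 pred 114 [0.4337 0.1621 0.07  ] [ 63. 139. 223.]
wrist [627.6 167. ] 245 pred 103 [0.7031 0.066  0.07  ] [184. 223.  87.]
wrist [576.  190.4] 40 pred 99 [0.6559 0.0509 0.07  ] [100. 110.  94.]
[0.4135683  0.11183083 0.24187087] [ 0.35490495 -0.19606476 -1.64230991]
side [260.2 208.5] 6 pred 11 [0.7657 0.0375 0.07  ] [125. 148.  63.]
side [298.5 257.2] 10 pred 14 [0.589  0.1681 0.07  ] [198.  51.  38.]
side [357.2 273. ] 10 pred 15 [0.4311 0.1607 0.07  ] [ 61.  84. 129.]
side [327.6 319.8] 23 pred 18 [0.4546 0.3165 0.07  ] [ 76. 123.  83.]
```

carry_out(increments=[-1, 0.4, 0.1, 0, 0, -1, 0.7, 0.136, 0, 0, -1, 0.663, 0.1, 0, 0, -1, 0, 0, 0, 0, -1, 0, 0, 0.4, 0, -1, 0, 0, 0.5, 0, -1, 0, 0, 0.4, 0, -1, 0, 0, 0, 0, -1, 0, 0, 0.1, 0, -1, 0, 0, 0.1, 0])

```text
t: 13.3
tool_pos: [0.4337, 0.1617, 0.1972]
orientation: [[0.186, 0.983, 0.001], [0.983, -0.186, 0.0], [0.0, 0.001, -1.0]]
wrist_force: [-0.2, 1.1, -1.8]
grip_width: 0.0176
grip_force: 51.2
```

carry_out(increments=[-1, 0, 0, 0.1, 0, -1, 0, 0, 0.1, 0, -1, 0, 0, 0.1, 0, -1, 0, 0, 0.1, 0, -1, 0, 0, 0.08, 0, -1, 0, 0, 0, 0, -1, 0, 0, 0, 0, -1, 0, 0, 0, 0, -1, 0, 0, 0, 0, -1, 0, 0, 0, 0])

```text
t: 14.13
tool_pos: [0.4334, 0.1613, 0.1825]
orientation: [[0.186, 0.983, 0.0], [0.983, -0.186, 0.0], [0.0, 0.0, -1.0]]
wrist_force: [0.5, -0.6, 2.1]
grip_width: 0.0173
grip_force: 51.9
```

carry_out(increments=[-1, 0, 0, 0, 0, -1, 0, 0, 0, 0, -1, 0, 0, 0, 0, -1, 0, 0, 0, 0, -1, 0, 0, 0, 0, -1, 0, 0, 0, 0, -1, 0, 0, 0, 0, -1, 0, 0, 0, 0, -1, 0, 0, 0, 0, -1, 0, 0, 0, 0])

```text
t: 14.97
tool_pos: [0.4332, 0.1613, 0.1823]
orientation: [[0.186, 0.983, 0.0], [0.983, -0.186, 0.0], [0.0, 0.0, -1.0]]
wrist_force: [0.6, 1.1, 1.3]
grip_width: 0.0173
grip_force: 51.9
```

```bash
python3 - <<'E'
from h import *
s,im=dots("wrist",mn=30); print(s["tool_pos"],s["wrist_force"]); dots("side")
cv2.imwrite("pics/p3.png",im[:,:,::-1])
E
```

```text
wrist [525.9 150.4] 173 pred 166 [0.5917 0.1681 0.07  ] [237.  46.  39.]
[0.43323126 0.16130693 0.18229658] [0.61517112 1.1244302  1.33770292]
side [298.4 257.3] 9 pred 14 [0.589  0.1686 0.07  ] [188.  51.  37.]
side [327.6 319.8] 23 pred 18 [0.4546 0.3165 0.07  ] [ 78. 126.  85.]
```

carry_out(increments=[-1, 0, 0, -0.2, 0, -1, 0, 0, -0.5, 0, -1, 0, 0, -0.7, 0, -1, 0, 0, -0.8, 0, -1, 0, 0, -0.63, 0, -1, -0.4, 0.4, 0, 0, -1, -0.7, 0.7, 0, 0, -1, -0.8, 0.8, 0, 0, -1, -0.8, 0.8, 0, 0, -1, -0.8, 0.8, 0, 0])

```text
t: 15.9
tool_pos: [0.5169, 0.0372, 0.2672]
orientation: [[0.186, 0.983, -0.001], [0.983, -0.186, -0.0], [-0.0, -0.001, -1.0]]
wrist_force: [0.5, 1.3, -0.7]
grip_width: 0.0179
grip_force: 51.5
```

carry_out(increments=[-1, -0.6, 0.7, 0, 0, -1, -0.35, 0.34, 0, 0, -1, 0, 0, 0, 0, -1, 0, 0, 0, 0, -1, 0, 0, 0, 0, -1, 0, 0, 0, 0, -1, 0, 0, 0.5, 0, -1, 0, 0, 0.6, 0, -1, 0, 0, 0.6, 0, -1, 0, 0, 0, 0])

```text
t: 16.73
tool_pos: [0.5402, 0.0058, 0.2134]
orientation: [[0.185, 0.983, -0.005], [0.983, -0.185, 0.0], [-0.0, -0.005, -1.0]]
wrist_force: [-0.9, -0.1, -2.5]
grip_width: 0.0179
grip_force: 51.2
```

```bash
python3 - <<'E'
from h import *
s,im=dots("wrist",mn=30); print(s["tool_pos"],s["wrist_force"]); dots("side")
hsv=cv2.cvtColor(im,cv2.COLOR_RGB2HSV); m=cv2.inRange(hsv,(9,180,180),(20,255,255)); m[:100]=0;m[225:]=0;m[:,:285]=0;m[:,365:]=0
W=cam("wrist",s);p=np.argwhere(m)[:,::-1]; z=s["tool_pos"][2]-.0286
R=np.array(s["orientation"])
X=np.array([R.T@(ray(W,u,v,z)-s["tool_pos"]) for u,v in p])*1000
print(X[:,:2].min(0),X[:,:2].max(0), np.median(X[:,1]), [np.median(X[(X[:,0]>a)&(X[:,0]<a+5),1]).round(2) for a in (35,45,55)])
E
```

```text
wrist [143.8  14.3] 202 pred 168 [0.4328 0.162  0.07  ] [ 60. 131. 217.]
wrist [606.1  83. ] 392 pred 150 [0.7776 0.047  0.07  ] [189. 222.  98.]
wrist [623.1  85.2] 39 pred 149 [0.791  0.0428 0.07  ] [201. 228. 100.]
wrist [536.8 120.5] 44 pred 139 [0.7242 0.0273 0.07  ] [170. 217.  86.]
wrist [545.5 180.3] 134 pred 124 [ 0.7328 -0.0265  0.07  ] [212. 234. 105.]
[0.54024515 0.00576709 0.21338269] [-0.94424664 -0.12159899 -2.4827359 ]
side [298.5 257.2] 10 pred 14 [0.589  0.1681 0.07  ] [205.  52.  38.]
side [357. 273.] 11 pred 15 [0.4316 0.1609 0.07  ] [ 63.  93. 137.]
side [327.6 319.8] 23 pred 18 [0.4546 0.3165 0.07  ] [ 77. 124.  84.]
[14.51941788 -9.20032504] [64.78766053 10.47268945] 0.4654428038681673 [np.float64(0.68), np.float64(0.7), np.float64(0.47)]
```

carry_out(increments=[-1, 0, 0, 0.5, 0, -1, 0, 0, 0.5, 0, -1, 0, 0, 0.4, 0, -1, 0, 0, 0.3, 0, -1, 0, 0, 0.2, 0, -1, 0, 0, 0.1, 0, -1, 0, 0, 0, 0, -1, 0, 0, 0, 0, -1, 0, 0, 0, 0, -1, 0, 0, 0, 0])

```text
t: 17.67
tool_pos: [0.5425, 0.0048, 0.1567]
orientation: [[0.186, 0.983, 0.001], [0.983, -0.186, -0.0], [0.0, 0.001, -1.0]]
wrist_force: [0.5, 0.3, -1.3]
grip_width: 0.0176
grip_force: 51.5
```

carry_out(increments=[-1, 0, 0, 0.08, 0, -1, 0, 0, 0.08, 0, -1, 0, 0, 0, 0, -1, 0, 0, 0, 0, -0.2, 0, 0, 0, 0, 0, 0, 0, 0, 0, 0, 0, 0, 0, 0, 0, 0, 0, 0, 0, 0, 0, 0, 0, 0, 0, 0, 0, 0, 0])

```text
t: 18.5
tool_pos: [0.5422, 0.0048, 0.1515]
orientation: [[0.186, 0.983, 0.0], [0.983, -0.186, -0.0], [0.0, 0.0, -1.0]]
wrist_force: [0.0, -0.1, -0.5]
grip_width: 0.0428
grip_force: 0.0
```

carry_out(increments=[0, 0, 0, 0, 0, 0, 0, 0, 0, 0, 0, 0, 0, -0.3, 0, 0, 0, 0, -0.6, 0, 0, 0, 0, -0.9, 0, 0, 0, 0, -0.9, 0, 1, 0, 0, -0.9, 0, 1, 0, 0, 0, 0, 1, 0, 0, 0, 0, 1, 0, 0, 0, 0])

```text
t: 19.33
tool_pos: [0.5419, 0.0048, 0.2592]
orientation: [[0.186, 0.983, -0.0], [0.983, -0.186, 0.0], [-0.0, -0.0, -1.0]]
wrist_force: [-0.5, 0.4, -0.3]
grip_width: 0.0851
grip_force: 0.0
```

```bash
python3 - <<'E'
from h import *
np.set_printoptions(precision=4,suppress=True)
s,im=dots("wrist",mn=30); print(s["tool_pos"],s["wrist_force"]); dots("side")
cv2.imwrite("pics/st.png",im[:,:,::-1])
hsv=cv2.cvtColor(im,cv2.COLOR_RGB2HSV); m=cv2.inRange(hsv,(9,200,200),(20,255,255)); 
n,l,st,c=cv2.connectedComponentsWithStats(m)
W=cam("wrist",s); X=[]
for i in range(1,n):
    if st[i,4]>200: print(st[i])
m[:,:250]=0;m[:,400:]=0;p=np.argwhere(m)[:,::-1]
print(cv2.minAreaRect(np.array([ray(W,u,v,.122)[:2]*1000 for u,v in p]).astype(np.float32)))
E
```

```text
wrist [167.8  24.5] 147 pred 121 [0.4329 0.1619 0.07  ] [ 68. 151. 237.]
wrist [557.7  82. ] 184 pred 109 [0.7738 0.0482 0.07  ] [176. 210.  94.]
wrist [511.6 164.2] 63 pred 93 [ 0.7314 -0.0236  0.07  ] [210. 230. 103.]
wrist [325.2 240.1] 83 pred 79 [ 0.5306 -0.072   0.07  ] [150.  95.  37.]
[0.5419 0.0048 0.2592] [-0.4855  0.414  -0.3257]
side [298.5 257.2] 10 pred 14 [0.589  0.1681 0.07  ] [201.  50.  37.]
side [357. 273.] 11 pred 15 [0.4316 0.1609 0.07  ] [ 63.  96. 147.]
side [327.6 319.8] 21 pred 18 [0.4546 0.3164 0.07  ] [ 75. 121.  82.]
[ 312  110   24   59 1298]
[313 236  22  18 261]
((543.1967163085938, 4.344596862792969), (128.89205932617188, 19.331392288208008), 79.2171859741211)
```

View pics/st.png

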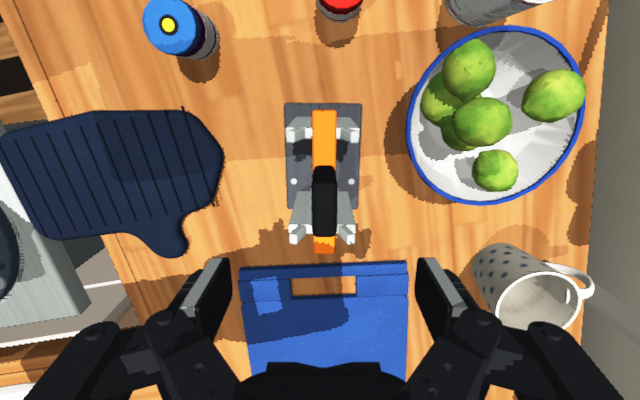

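carry_out(increments=[1, 0, 0, -0.4, 1, 1, 0, 0, -0.4, 1, 1, 0, 0, -0.5, 1, 1, 0, 0, 0, 1, 1, 0, 0, 0, 1, 1, 0, 0, 0, 1, 1, 0, 0, 0, 1, 1, 0, 0, 0, 1, 1, 0, 0, 0, 1, 1, 0, 0, 0, 1])

```text
t: 20.27
tool_pos: [0.5419, 0.0048, 0.2974]
orientation: [[0.776, 0.63, -0.002], [0.63, -0.776, 0.0], [-0.001, -0.001, -1.0]]
wrist_force: [0.1, -0.9, 0.7]
grip_width: 0.0851
grip_force: 0.0
```

carry_out(increments=[1, 0, 0, 0, 1, 1, 0, 0, 0, 1, 1, 0, 0, 0, 1, 1, 0, 0, 0, 1, 1, 0, 0, 0, 1, 1, 0, 0, 0, 1, 1, 0, 0, 0, 1, 1, 0, 0, 0, 1, 1, 0, 0, 0, 1, 1, 0, 0, 0, 1])

```text
t: 21.1
tool_pos: [0.5419, 0.0048, 0.2974]
orientation: [[1.0, -0.016, -0.002], [-0.016, -1.0, 0.0], [-0.002, -0.0, -1.0]]
wrist_force: [-0.1, 0.3, 0.1]
grip_width: 0.0853
grip_force: 0.0
```

carry_out(increments=[1, 0, 0, 0, 1, 1, 0, 0, 0, 0.4, 1, -0.3, 0.5, 0, 0, 1, -0.5, 1, 0, 0, 1, -0.5, 1, 0, 0, 1, -0.5, 1, 0, 0, 1, -0.5, 1, 0, 0, 1, -0.5, 1, 0, 0, 1, -0.5, 1, 0, 0, 1, -0.5, 1, 0, 0])

```text
t: 21.93
tool_pos: [0.4028, -0.2073, 0.2976]
orientation: [[0.994, -0.11, -0.001], [-0.11, -0.994, 0.001], [-0.001, -0.001, -1.0]]
wrist_force: [0.4, -0.8, -0.3]
grip_width: 0.0851
grip_force: 0.0
```

carry_out(increments=[1, -0.5, 1, 0, 0, 1, -0.5, 1, 0, 0, 1, -0.4, 0.6, 0, 0, 1, -0.2, 0, 0, 0, 1, 0, 0, 0, 0, 1, 0, 0, 0, 0, 1, 0, 0, 0, 0, 1, 0, 0, 0, 0, 1, 0, 0, 0, 0, 1, 0, 0, 0, 0])

```text
t: 22.77
tool_pos: [0.3482, -0.2781, 0.2984]
orientation: [[0.994, -0.109, -0.0], [-0.109, -0.994, 0.0], [-0.0, -0.0, -1.0]]
wrist_force: [0.5, -0.1, 0.5]
grip_width: 0.0855
grip_force: 0.0
```

```bash
python3 - <<'E'
from h import *
s,im=snap("wrist","bd"); print(s["tool_pos"],s["q"])
E
```

```text
[ 0.34821005 -0.2781431   0.29836098] [-4.46070086e+01  5.74806125e+00  1.05164549e+02  1.42640421e-03
  6.90896719e+01  5.16554823e+01]
```

View pics/bd.png

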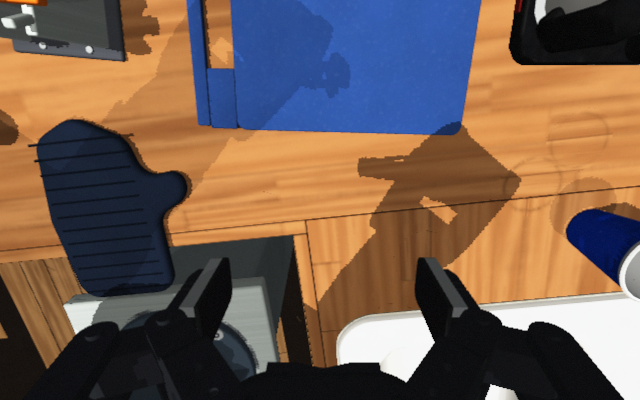

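```bash
python3 - <<'E'
from h import *
np.set_printoptions(precision=4,suppress=True)
im=cv2.imread("pics/bd.png"); s=ctrl.sense(); W=cam("wrist",s)
h=cv2.cvtColor(im,cv2.COLOR_BGR2HSV); m=cv2.inRange(h,(105,120,60),(122,255,255))
pts=[]
for u in range(215,450,3):
    col=np.where(m[60:160,u])[0]
    if len(col): pts.append((u,60+col.max()+.5))
X=np.array([ray(W,u,v,.011)[:2] for u,v in pts]); 
for _ in range(3):
    p=np.polyfit(X[:,1],X[:,0],1); r=X[:,0]-np.polyval(p,X[:,1]); X=X[abs(r)<max(.002,2*r.std())]
print("x=",p,"n",len(X),"std",r.std(),"yaw",np.degrees(np.arctan(p[0])))
for n,u,v in(("c1",198,125),("c2",462,130),("slot",210,70),("slot2",234,70),("tabledge",304,222),("tabR",640,185)): print(n,ray(W,u,v,.011 if n[0] in"cs" else 0)[:2])
print("s end line",[ray(W,u,v,.011)[:2] for u,v in((188,0),(481,0))])
E
```

```text
x= [0.1407 0.4165] n 78 std 0.00047342915524170267 yaw 8.010161493350589
c1 [ 0.4016 -0.1241]
c2 [ 0.3583 -0.4578]
slot [ 0.464  -0.1538]
slot2 [ 0.4608 -0.1825]
tabledge [ 0.2492 -0.2395]
tabR [ 0.2531 -0.7096]
s end line [array([ 0.5394, -0.1454]), array([ 0.5028, -0.4753])]
```

carry_out(increments=[1, 0, 0, 0, 0.44, 1, 0.15, -0.4, 0, 0, 1, 0.37, -0.99, 0, 0, 1, 0.37, -0.99, 0, 0, 1, 0.37, -0.99, 0, 0, 1, 0.37, -0.99, 0, 0, 1, 0.37, -0.99, 0, 0, 1, 0.37, -0.99, 0, 0, 1, 0.37, -0.99, 0, 0, 1, 0.37, -0.99, 0, 0])

```text
t: 23.65
tool_pos: [0.4758, -0.0428, 0.2985]
orientation: [[0.99, -0.14, 0.0], [-0.14, -0.99, -0.0], [0.0, 0.0, -1.0]]
wrist_force: [0.2, -1.1, -0.8]
grip_width: 0.0853
grip_force: 0.0
```

carry_out(increments=[1, 0.37, -0.99, 0, 0, 1, 0.37, -0.99, 0, 0, 1, 0.37, -0.99, 0, 0, 1, 0.37, -0.99, 0, 0, 1, 0.37, -0.99, 0, 0, 1, 0.37, -0.99, 0, 0, 1, 0.37, -0.99, 0, 0, 1, 0.25, -0.61, 0, 0, 1, 0, 0, 0, 0, 1, 0, 0, 0, 0])

```text
t: 24.48
tool_pos: [0.5914, 0.1683, 0.2978]
orientation: [[0.99, -0.139, -0.001], [-0.139, -0.99, -0.0], [-0.001, 0.0, -1.0]]
wrist_force: [0.5, -1.2, -0.8]
grip_width: 0.0854
grip_force: 0.0
```

carry_out(increments=[1, 0, 0, 0.5, 0, 1, 0, 0, 0.8, 0, 1, 0, 0, 0.8, 0, 1, 0, 0, 0.8, 0, 1, 0, 0, 0.8, 0, 1, 0, 0, 0.6, 0, 1, 0, 0, 0.2, 0, 1, 0, 0, 0, 0, 1, 0, 0, 0, 0, 1, 0, 0, 0, 0])

```text
t: 25.32
tool_pos: [0.592, 0.1673, 0.165]
orientation: [[0.99, -0.141, 0.002], [-0.141, -0.99, 0.0], [0.002, -0.001, -1.0]]
wrist_force: [0.1, -0.4, 0.9]
grip_width: 0.0853
grip_force: 0.0
```

```bash
python3 - <<'E'
from h import *
s,im=dots("wrist",mn=30); print(s["tool_pos"],s["orientation"]); dots("side")
cv2.imwrite("pics/g1.png",im[:,:,::-1])
E
```

```text
[0.59204319 0.16732179 0.16497973] [[ 9.90037859e-01 -1.40784515e-01  2.18118867e-03]
 [-1.40785762e-01 -9.90039992e-01  4.28302886e-04]
 [ 2.09916560e-03 -7.31116381e-04 -9.99997529e-01]]
side [357. 273.] 11 pred 15 [0.4316 0.1609 0.07  ] [ 62.  90. 139.]
side [327.7 319.9] 24 pred 18 [0.4543 0.3167 0.07  ] [ 80. 129.  82.]
```

View pics/g1.png

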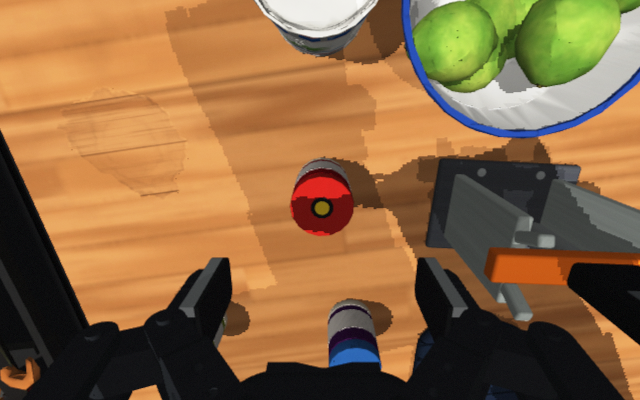

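```bash
python3 - <<'E'
from h import *
s=ctrl.sense(); W=cam("wrist",s); X=ray(W,322,208,.07); print(X, np.array(s["orientation"]).T@(X-s["tool_pos"]))
E
```

```text
[0.58956751 0.16885796 0.07      ] [-0.00274043 -0.00101024  0.09475147]
```

carry_out(increments=[0.5, -0.07, -0.03, 0, 0, 0.5, 0, 0, 0.5, 0, 0.5, 0, 0, 0.7, 0, 0.5, 0, 0, 0.8, 0, 0.5, 0, 0, 0.8, 0, 0.5, 0, 0, 0.7, 0, 0.5, 0, 0, 0.5, 0, 0.5, 0, 0, 0.3, 0, 0.5, 0, 0, 0.15, 0, 0.5, 0, 0, 0, 0], grip_force=25)

```text
t: 26.25
tool_pos: [0.5894, 0.1687, 0.0297]
orientation: [[0.99, -0.14, -0.0], [-0.14, -0.99, -0.0], [-0.0, 0.0, -1.0]]
wrist_force: [-0.5, 0.3, -0.5]
grip_width: 0.0642
grip_force: 0.0
```

carry_out(increments=[0.5, 0, 0, 0, 0, -1, 0, 0, 0, 0, -1, 0, 0, 0, 0, -1, 0, 0, 0, 0, -1, 0, 0, 0, 0, -1, 0, 0, 0, 0, -1, 0, 0, 0, 0, -1, 0, 0, 0, 0, -1, 0, 0, 0, 0, -1, 0, 0, 0, 0])

```text
t: 27.08
tool_pos: [0.5901, 0.1688, 0.0311]
orientation: [[0.99, -0.141, 0.002], [-0.141, -0.99, 0.0], [0.002, -0.001, -1.0]]
wrist_force: [-0.8, -1.6, 6.4]
grip_width: 0.0474
grip_force: 25.5
```

carry_out(increments=[-1, 0, 0, -0.3, 0, -1, 0, 0, -0.6, 0, -1, 0, 0, -0.9, 0, -1, 0, 0, -1, 0, -1, 0, 0, -1, 0, -1, 0, 0, -1, 0, -1, 0, 0, -1, 0, -1, 0, 0, -0.8, 0, -1, 0, 0, -0.4, 0, -1, -0.1, 0.4, 0, 0])

```text
t: 27.92
tool_pos: [0.5859, 0.1583, 0.2429]
orientation: [[0.99, -0.139, 0.005], [-0.139, -0.99, 0.001], [0.005, -0.002, -1.0]]
wrist_force: [0.3, 0.8, -2.0]
grip_width: 0.0476
grip_force: 26.6
```

carry_out(increments=[-1, -0.3, 0.9, 0, 0, -1, -0.3, 1, 0, 0, -1, -0.3, 1, 0, 0, -1, -0.3, 1, 0, 0, -1, -0.3, 1, 0, 0, -1, -0.3, 1, 0, 0, -1, -0.3, 1, 0, 0, -1, -0.3, 1, 0, 0, -1, -0.3, 1, 0, 0, -1, -0.3, 1, 0, 0])

```text
t: 28.75
tool_pos: [0.4519, -0.1254, 0.2385]
orientation: [[0.99, -0.141, -0.002], [-0.141, -0.99, 0.001], [-0.002, -0.0, -1.0]]
wrist_force: [1.2, -0.4, -2.5]
grip_width: 0.0473
grip_force: 26.7
```

carry_out(increments=[-1, -0.3, 1, 0, 0, -1, -0.3, 1, 0, 0, -1, -0.3, 1, 0, 0, -1, -0.3, 1, 0, 0, -1, -0.3, 1, 0, 0, -1, -0.3, 1, 0, 0, -1, -0.3, 1, 0, 0, -1, -0.3, 1, 0, 0, -1, -0.3, 1, 0, 0, -1, -0.3, 1, 0, 0])

```text
t: 29.58
tool_pos: [0.3207, -0.4093, 0.2384]
orientation: [[0.99, -0.141, -0.001], [-0.141, -0.99, 0.002], [-0.002, -0.002, -1.0]]
wrist_force: [0.8, -0.7, -2.7]
grip_width: 0.0472
grip_force: 26.7
```

carry_out(increments=[-1, -0.1, 0.15, 0, 0, -1, 0, 0, 0, 0, -1, 0, 0, 0.5, 0, -1, 0, 0, 0.8, 0, -1, 0, 0, 0.8, 0, -1, 0, 0, 0.8, 0, -1, 0, 0, 0.8, 0, -1, 0, 0, 0.8, 0, -1, 0, 0, 0, 0, -1, 0, 0, 0, 0])

```text
t: 30.42
tool_pos: [0.3188, -0.4111, 0.1042]
orientation: [[0.99, -0.14, -0.002], [-0.14, -0.99, 0.003], [-0.002, -0.003, -1.0]]
wrist_force: [0.0, -0.5, -1.8]
grip_width: 0.0471
grip_force: 27.1
```

```bash
python3 - <<'E'
from h import *
s=ctrl.sense(); print(s["tool_pos"],s["wrist_force"],s["grip_width"]); dots("side"); dots("wrist",mn=30)
E
```

```text
[ 0.31883884 -0.41112842  0.10417152] [ 0.04319992 -0.51116497 -1.78031524] 0.047105013926046525
side [357. 273.] 11 pred 15 [0.4316 0.1609 0.07  ] [ 75. 110. 168.]
side [327.7 319.9] 24 pred 18 [0.4543 0.3167 0.07  ] [ 85. 134.  91.]
wrist [322.9 340.8] 578 pred 234 [ 0.2495 -0.4018  0.07  ] [127.  23.  20.]
```

carry_out(increments=[-1, 0, 0, 0.6, 0, -1, 0, 0, 0.6, 0, -1, 0, 0, 0.5, 0, -1, 0, 0, 0.3, 0, -1, 0, 0, 0.2, 0, -1, 0, 0, 0, 0, -1, 0.15, 0, 0, 0, -1, 0.15, 0, 0, 0, -1, 0.1, 0, 0, 0, -1, 0.1, 0, 0, 0])

```text
t: 31.35
tool_pos: [0.3342, -0.4149, 0.0395]
orientation: [[0.99, -0.14, -0.001], [-0.14, -0.99, -0.0], [-0.001, 0.0, -1.0]]
wrist_force: [-9.3, 1.9, 2.8]
grip_width: 0.0471
grip_force: 27.7
```

carry_out(increments=[-1, 0.06, 0, 0, 0, -1, 0.06, 0, 0, 0, -1, 0.06, 0, 0, 0, -1, 0.06, 0, 0, 0, -1, 0.06, 0, 0, 0, -1, 0.06, 0, 0, 0, -1, 0.06, 0, 0, 0, -1, 0.06, 0, 0, 0, -1, 0.06, 0, 0, 0, -1, 0, 0, 0, 0])

```text
t: 32.18
tool_pos: [0.3494, -0.4167, 0.0395]
orientation: [[0.99, -0.14, -0.002], [-0.14, -0.99, 0.001], [-0.002, -0.001, -1.0]]
wrist_force: [-9.1, 1.9, 7.0]
grip_width: 0.0477
grip_force: 28.1
```

```bash
python3 - <<'E'
from h import *
s=ctrl.sense(); print(s["tool_pos"],s["wrist_force"],s["grip_width"]); 
a=ctrl.camera("side"); b=ctrl.camera("scene")
S=cam("side");C=cam("scene");p=s["tool_pos"]; u=proj(S,p)[0].astype(int); v=proj(C,p)[0].astype(int); print(u,v)
f=lambda im,c: cv2.resize(im[max(0,c[1]-55):max(0,c[1]-55)+100,max(0,min(540,c[0]-50)):][:,:100],(400,400),interpolation=cv2.INTER_CUBIC)
cv2.imwrite("pics/t1.png",np.hstack([f(a,u),f(b,v)])[:,:,::-1])
E
```

```text
[ 0.34937561 -0.41673853  0.03947267] [-9.08123212  1.94645857  6.97241303] 0.04772427580334136
[427 163] [321 387]
```

View pics/t1.png

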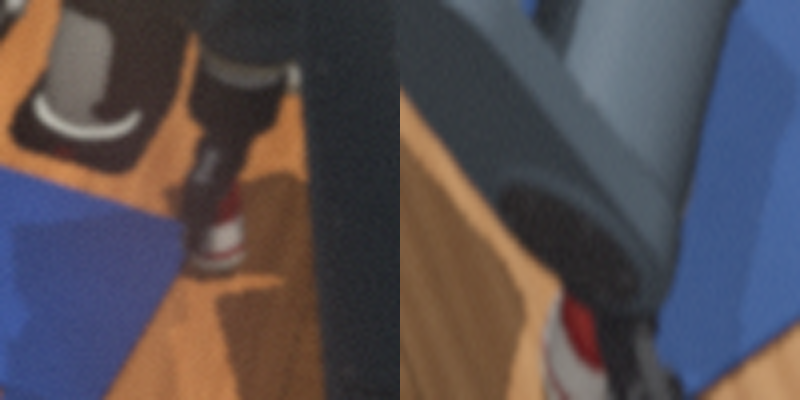

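carry_out(increments=[-1, 0.06, 0, 0, 0, -1, 0.06, 0, 0, 0, -1, 0.06, 0, 0, 0, -1, 0.06, 0, 0, 0, -1, 0.06, 0, 0, 0, -1, 0.06, 0, 0, 0, -1, 0.04, 0, 0, 0, -1, 0, 0, 0, 0, -1, 0, 0, 0, 0, -1, 0, 0, 0, 0])

```text
t: 33.12
tool_pos: [0.3618, -0.4187, 0.0393]
orientation: [[0.99, -0.14, -0.0], [-0.14, -0.99, 0.0], [-0.0, -0.0, -1.0]]
wrist_force: [-5.2, 1.1, 4.5]
grip_width: 0.0476
grip_force: 24.2
```

carry_out(increments=[-1, 0, 0, 0, 0, -1, 0, 0, -0.2, 0, -1, 0, 0, -0.4, 0, -1, 0, 0, -0.5, 0, -1, 0, 0, -0.6, 0, -1, 0, 0, -0.5, 0, -1, 0, 0, -0.4, 0, -1, 0, 0, -0.4, 0, -1, 0, 0, 0, 0, -1, 0, 0, 0, 0])

```text
t: 33.95
tool_pos: [0.3621, -0.4189, 0.1294]
orientation: [[0.99, -0.141, 0.001], [-0.141, -0.99, -0.001], [0.001, 0.001, -1.0]]
wrist_force: [-0.1, 0.1, -2.1]
grip_width: 0.0473
grip_force: 25.3
```

```bash
cat >> h.py <<'E'
def pair(name):
    s=ctrl.sense(); print(s["tool_pos"],s["wrist_force"],s["grip_width"],s["t"])
    a=ctrl.camera("side"); b=ctrl.camera("wrist"); u=proj(cam("side"),s["tool_pos"])[0].astype(int)
    x=max(0,u[0]-40); y=max(0,u[1]-40); c=a[y:y+80,x:x+80]
    cv2.imwrite(f"pics/{name}.png",np.hstack([cv2.resize(c,(400,400),interpolation=cv2.INTER_CUBIC),b[:,140:540]])[:,:,::-1]); return s,a,b
E
python3 - <<'E'
from h import *
pair("t2")
E
```

```text
[ 0.362069   -0.41885946  0.12935937] [-0.12491702  0.10404302 -2.07622553] 0.047301584912220425 33.95
```

View pics/t2.png

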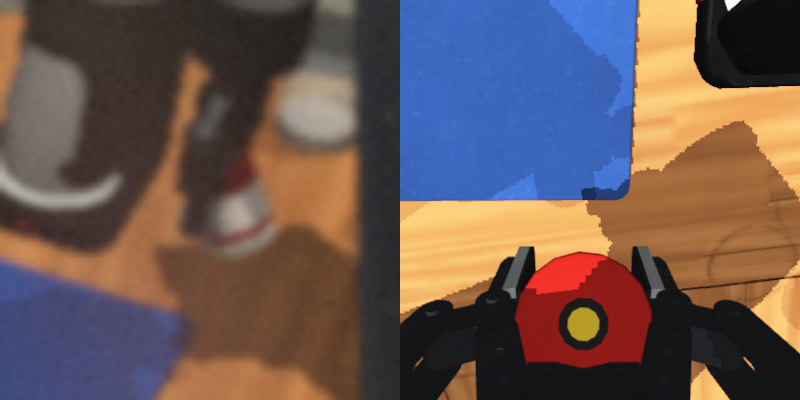

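```bash
cat >> h.py <<'E'
def tilt(L=None):
    """tilt of held jar from the dot seen by wrist camera; ellipse of dot + ray"""
    s=ctrl.sense(); im=ctrl.camera("wrist"); m=ctrl.camera_model("wrist"); H=np.array(m["hand_eye"]); f=200/np.tan(np.radians(m["vertical_fov"])/2)
    h=cv2.cvtColor(im,cv2.COLOR_RGB2HSV); y=cv2.inRange(h,(20,110,90),(36,255,255)); y[:150]=0; y[:,:250]=0; y[:,400:]=0
    k,l,st,c=cv2.connectedComponentsWithStats(y)
    if k<2: print("no dot"); return
    i=1+np.argmax(st[1:,4]); e=cv2.fitEllipse(np.argwhere(l==i)[:,::-1].astype(np.float32))
    d=H[:3,:3]@np.array([(c[i][0]-m["cx"])/f,(c[i][1]-m["cy"])/f,1]); o=H[:3,3]
    print("dot px",c[i].round(1),"area",st[i,4],"bbox",st[i,:4],"t",round(s["t"],2),"z",s["tool_pos"].round(4),"F",s["wrist_force"].round(1))
    for piv in (-.008,-.010,-.012):   # pivot tool z ; dot on ray with distance 70-h
        Ls=.070-(.0308-piv)
        g=np.linspace(-20,80,1001); th=np.radians(g); P=np.c_[Ls*np.sin(th),0*th,piv-Ls*np.cos(th)]
        w=P-o; er=np.linalg.norm(np.cross(w,d/np.linalg.norm(d)),axis=1); j=er.argmin(); print("piv",piv,"tilt",g[j].round(1),"err mm",(er[j]*1000).round(1))
E
python3 - <<'E'
from h import *
tilt()
E
```

```text
dot px [323.  323.7] area 876 bbox [307 307  33  34] t 34.05 z [ 0.3616 -0.4184  0.1282] F [-0.1 -0.4 -2.4]
piv -0.008 tilt 11.0 err mm 0.3
piv -0.01 tilt 11.7 err mm 0.3
piv -0.012 tilt 12.5 err mm 0.3
```

carry_out(increments=[-1, 0, 0, 0, 0, -1, 0, 0, 0, 0, -1, 0, 0, 0, 0, -1, 0, 0, 0, 0, -1, 0, 0, 0, 0, -1, 0, 0, 0, 0, -1, 0, 0, 0, 0, -1, 0, 0, 0, 0, -1, 0, 0, 0, 0, -1, 0, 0, 0, 0])

```text
t: 34.93
tool_pos: [0.3619, -0.4187, 0.1289]
orientation: [[0.99, -0.141, 0.0], [-0.141, -0.99, -0.0], [0.0, 0.0, -1.0]]
wrist_force: [-0.9, -0.8, -2.4]
grip_width: 0.0471
grip_force: 25.3
```

```bash
cat >> h.py <<'E'
from scipy.optimize import least_squares
def lid(hues,nm=None):
    s=ctrl.sense(); im=ctrl.camera("wrist"); m=ctrl.camera_model("wrist"); H=np.array(m["hand_eye"]); f=200/np.tan(np.radians(m["vertical_fov"])/2)
    h=cv2.cvtColor(im,cv2.COLOR_RGB2HSV); M=0
    for a,b in hues: M=M|cv2.inRange(h,(a,120,60),(b,255,255))
    y=cv2.inRange(h,(20,110,90),(36,255,255)); y[:150]=0; y[:,:250]=0; y[:,400:]=0
    k,l,st,c=cv2.connectedComponentsWithStats(y); i=1+np.argmax(st[1:,4]); dc=c[i]; ra=np.sqrt(st[i,4]/np.pi)
    P=[]
    for a in np.radians(np.arange(-175,-4,3)):  # upper arc, from dot outward
        r=np.arange(ra*1.8,160); uu=(dc[0]+r*np.cos(a)).astype(int); vv=(dc[1]+r*np.sin(a)).astype(int)
        ok=(uu>=0)&(uu<640)&(vv>=0)&(vv<400); on=M[vv[ok],uu[ok]]>0
        if on[:4].any(): 
            j0=np.argmax(on); off=np.where(~on[j0:])[0]
            if len(off): P.append((dc[0]+r[j0+off[0]]*np.cos(a),dc[1]+r[j0+off[0]]*np.sin(a)))
    P=np.array(P); q=np.linspace(0,2*np.pi,720); Ri=np.linalg.inv(H)
    def pr(X): X=X@Ri[:3,:3].T+Ri[:3,3]; return np.c_[f*X[:,0]/X[:,2]+m["cx"],f*X[:,1]/X[:,2]+m["cy"]]
    def res(p):
        x,yy,z,t=p; C=np.array([x,yy,z])/1000; e=np.array([np.cos(t),0,np.sin(t)]) # lid plane; axis=(sin t,0,-cos t)
        X=C+.024*(np.cos(q)[:,None]*e+np.sin(q)[:,None]*np.array([0,1,0])); U=pr(X)
        d=np.sqrt(((P[:,None]-U[None])**2).sum(2)).min(1)
        return np.r_[np.minimum(d,12),3*(pr(C[None])[0]-dc)]
    best=min((least_squares(res,(12,0,-35,t0),loss="soft_l1") for t0 in(.1,.5,.9)),key=lambda r:r.cost)
    x,yy,z,t=best.x; print("dot",dc.round(1),"n",len(P),"cost",round(best.cost,1),"lid centre tool mm",best.x[:3].round(1),"tilt",np.degrees(t).round(1))
    base=np.array([x,yy,z])-70*np.array([np.sin(t),0,-np.cos(t)]); print("base centre tool",base.round(1),"world z",(s["tool_pos"][2]-base[2]/1000).round(4),"t",s["t"])
    return s,im
E
python3 - <<'E'
from h import *
lid([(0,9),(172,179)])
E
```

```text
dot [323.  323.7] n 57 cost 8.8 lid centre tool mm [  6.4  -0.1 -39.1] tilt 568.9
base centre tool [ 4.020e+01 -1.000e-01 -1.004e+02] world z 0.2293 t 34.9333
```

carry_out(increments=[-1, -0.1, 0, 0, 0, -1, 0, 0, 0.5, 0, -1, 0, 0, 0.7, 0, -1, 0, 0, 0.7, 0, -1, 0, 0, 0.6, 0, -1, 0, 0, 0.4, 0, -1, 0, 0, 0.2, 0, -1, 0.06, 0, 0, 0, -1, 0.06, 0, 0, 0, -1, 0.06, 0, 0, 0])

```text
t: 35.82
tool_pos: [0.3636, -0.4187, 0.0362]
orientation: [[0.99, -0.14, -0.002], [-0.14, -0.99, 0.001], [-0.002, -0.001, -1.0]]
wrist_force: [-6.2, 2.3, -1.4]
grip_width: 0.0474
grip_force: 25.5
```

carry_out(increments=[-1, 0.06, 0, 0, 0, -1, 0.06, 0, 0, 0, -1, 0.06, 0, 0, 0, -1, 0.06, 0, 0, 0, -1, 0.06, 0, 0, 0, -1, 0.06, 0, 0, 0, -1, 0.06, 0, 0, 0, -1, 0, 0, 0, 0, -1, 0, 0, 0, 0, -1, 0, 0, 0, 0])

```text
t: 36.65
tool_pos: [0.377, -0.421, 0.0362]
orientation: [[0.99, -0.141, 0.001], [-0.141, -0.99, -0.001], [0.001, 0.0, -1.0]]
wrist_force: [-3.2, 0.4, 1.1]
grip_width: 0.0473
grip_force: 25.9
```

```bash
python3 - <<'E'
from h import *
s=ctrl.sense(); print(s["tool_pos"],s["wrist_force"],s["grip_width"]); lid([(0,9),(172,179)])
E
```

```text
[ 0.37697238 -0.42100317  0.0361709 ] [-3.16804703  0.43982073  1.11573682] 0.047336106377901026
dot [323.  305.5] n 57 cost 7.2 lid centre tool mm [  9.9  -0.2 -34.1] tilt -129.4
base centre tool [ 64.   -0.2 -78.5] world z 0.1147 t 36.65
```

carry_out(increments=[-1, 0, 0, -0.3, 0, -1, 0, 0, -0.5, 0, -1, 0, 0, -0.6, 0, -1, 0, 0, -0.6, 0, -1, 0, 0, -0.6, 0, -1, 0, 0, -0.4, 0, -1, 0, 0, 0, 0, -1, 0, 0, 0, 0, -1, 0, 0, 0, 0, -1, 0, 0, 0, 0])

```text
t: 37.53
tool_pos: [0.3764, -0.4203, 0.1247]
orientation: [[0.99, -0.141, -0.001], [-0.141, -0.99, 0.001], [-0.001, -0.001, -1.0]]
wrist_force: [-0.3, 0.8, -2.7]
grip_width: 0.0476
grip_force: 26.3
```

carry_out(increments=[-1, 0, 0, 0, 0, -1, 0, 0, 0, 0, -1, 0, 0, 0, 0, -1, 0, 0, 0, 0, -1, 0, 0, 0, 0, -1, 0, 0, 0, 0, -1, 0, 0, 0, 0, -1, 0, 0, 0, 0, -1, 0, 0, 0, 0, -1, 0, 0, 0, 0])

```text
t: 38.37
tool_pos: [0.3767, -0.4208, 0.126]
orientation: [[0.99, -0.141, 0.0], [-0.141, -0.99, -0.0], [0.0, 0.0, -1.0]]
wrist_force: [0.3, 0.3, -2.2]
grip_width: 0.0464
grip_force: 26.3
```

carry_out(increments=[-1, 0, 0, 0, 0, -1, 0, 0, 0, 0, -1, 0, 0, 0, 0, -1, 0, 0, 0, 0, -1, 0, 0, 0, 0, -1, 0, 0, 0, 0, -1, 0, 0, 0, 0, -1, 0, 0, 0, 0, -1, 0, 0, 0, 0, -1, 0, 0, 0, 0])

```text
t: 39.2
tool_pos: [0.3767, -0.4208, 0.1259]
orientation: [[0.99, -0.141, 0.0], [-0.141, -0.99, -0.0], [0.0, 0.0, -1.0]]
wrist_force: [0.7, -0.4, -2.1]
grip_width: 0.0469
grip_force: 26.3
```

```bash
sed -i 's/    x,yy,z,t=best.x; print/    x,yy,z,t=best.x; t=(t+np.pi\/2)%np.pi-np.pi\/2; print/' h.py; python3 - <<'E'
from h import *
s=ctrl.sense(); print(s["tool_pos"],s["wrist_force"],s["grip_width"]); lid([(0,9),(172,179)]); dots("side")
E
```

```text
[ 0.37672446 -0.42082202  0.12588943] [ 0.70192567 -0.39227978 -2.1242476 ] 0.046910762234933207Traceback (most recent call last):
  File "<stdin>", line 2, in <module>
  File "h.py", line 67, in lid
    best=min((least_squares(res,(12,0,-35,t0),loss="soft_l1") for t0 in(.1,.5,.9)),key=lambda r:r.cost)
  File "h.py", line 67, in <genexpr>
    best=min((least_squares(res,(12,0,-35,t0),loss="soft_l1") for t0 in(.1,.5,.9)),key=lambda r:r.cost)
              ~~~~~~~~~~~~~^^^^^^^^^^^^^^^^^^^^^^^^^^^^^^^^^^
    return func(*args, **kwargs)
    vector_fun = VectorFunction(
        fun_wrapped,
    ...<6 lines>...
        workers=workers
    )
    self._update_fun()
    ~~~~~~~~~~~~~~~~^^
    self.f = self.fun_wrapped(xp_copy(self.x))
             ~~~~~~~~~~~~~~~~^^^^^^^^^^^^^^^^^
    return np.atleast_1d(self.fun(x))
                         ~~~~~~~~^^^
    return self.f(x, *self.args, **self.kwargs)
           ~~~~~~^^^^^^^^^^^^^^^^^^^^^^^^^^^^^^
  File "h.py", line 65, in res
    d=np.sqrt(((P[:,None]-U[None])**2).sum(2)).min(1)
                ~~~~~~~~~^~~~~~~~
ValueError: operands could not be broadcast together with shapes (0,1) (1,720,2)
```

```bash
python3 - <<'E'
import re
t=open('h.py').read()
t=t.replace('y[:150]=0; y[:,:250]=0; y[:,400:]=0\n    k,l,st,c=cv2.connectedComponentsWithStats(y); i=1+np.argmax(st[1:,4]); dc=c[i]',
'''y[:150]=0; y[:,:285]=0; y[:,360:]=0
    k,l,st,c=cv2.connectedComponentsWithStats(y); g=[j for j in range(1,k) if 200<st[j,4]<1600 and .7<st[j,2]/st[j,3]<1.7 and st[j,4]/(st[j,2]*st[j,3])>.6]
    if not g: print("no dot",[list(map(int,a)) for a in st[1:] if a[4]>50]); cv2.imwrite("pics/fail.png",im[:,:,::-1]); return s,im
    i=g[0]; dc=c[i]''')
open('h.py','w').write(t)
E
python3 - <<'E'
from h import *
lid([(0,9),(172,179)]); dots("side")
im=cv2.cvtColor(cv2.imread("pics/fail.png"),cv2.COLOR_BGR2HSV) if __import__("os").path.exists("pics/fail.png") else None
if im is not None: print(im[230:360:10,323].tolist())
E
```

```text
dot [323. 308.] n 57 cost 5.9 lid centre tool mm [  9.5  -0.2 -34.9] tilt 48.5
base centre tool [-42.9  -0.2  11.5] world z 0.1144 t 39.25
side [260.2 208.4] 5 pred 11 [0.7658 0.0371 0.07  ] [137. 162.  72.]
side [357. 273.] 11 pred 15 [0.4316 0.1609 0.07  ] [ 75. 110. 171.]
side [327.7 319.9] 24 pred 18 [0.4543 0.3167 0.07  ] [ 85. 134.  91.]
```

carry_out(increments=[-1, 0.5, -0.25, 0, 0, -1, 0.9, -0.45, 0, 0, -1, 0.9, -0.45, 0, 0, -1, 0.9, -0.45, 0, 0, -1, 0.9, -0.45, 0, 0, -1, 0.9, -0.45, 0, 0, -1, 0.9, -0.45, 0, 0, -1, 0.9, -0.45, 0, 0, -1, 0.9, -0.45, 0, 0, -1, 0.7, -0.35, 0, 0])

```text
t: 40.18
tool_pos: [0.6458, -0.3303, 0.1257]
orientation: [[0.99, -0.14, 0.0], [-0.14, -0.99, 0.0], [0.0, -0.0, -1.0]]
wrist_force: [-0.5, 0.3, -3.2]
grip_width: 0.0477
grip_force: 26.3
```

carry_out(increments=[-1, 0.23, -0.13, 0, 0, -1, 0, 0, 0, 0, -1, 0, 0, 0.4, 0, -1, 0, 0, 0.6, 0, -1, 0, 0, 0.7, 0, -1, 0, 0, 0.6, 0, -1, 0, 0, 0.4, 0, -1, 0, 0, 0.28, 0, -1, 0, 0, 0, 0, -1, 0, 0, 0, 0])

```text
t: 41.02
tool_pos: [0.6511, -0.329, 0.0367]
orientation: [[0.99, -0.141, -0.0], [-0.141, -0.99, -0.0], [0.0, 0.0, -1.0]]
wrist_force: [1.1, 0.5, -2.2]
grip_width: 0.0474
grip_force: 26.3
```

```bash
python3 - <<'E'
from h import *
s,im=lid([(0,9),(172,179)]); p=s["tool_pos"]; print(p,s["wrist_force"],"dist to far edge",((p[:2]-np.array([.611,-.3226]))@np.array([.99,-.139])).round(4)); cv2.imwrite("pics/f.png",im[:,:,::-1])
E
```

```text
dot [323.  307.8] n 57 cost 9.5 lid centre tool mm [  9.2  -0.2 -34.4] tilt 46.7
base centre tool [-41.8  -0.2  13.6] world z 0.0231 t 41.0167
[ 0.65106464 -0.32898908  0.03669857] [ 1.13419421  0.45047281 -2.20214724] dist to far edge 0.0406
```

View pics/f.png

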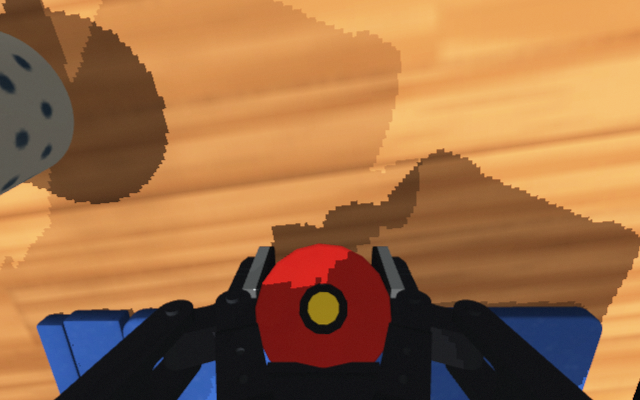

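carry_out(increments=[-1, -0.15, 0, 0, 0, -1, -0.15, 0, 0, 0, -1, -0.1, 0, 0, 0, -1, -0.08, 0, 0, 0, -1, -0.08, 0, 0, 0, -1, -0.08, 0, 0, 0, -1, -0.08, 0, 0, 0, -1, -0.08, 0, 0, 0, -1, -0.05, 0, 0, 0, -1, 0, 0, 0, 0])

```text
t: 41.9
tool_pos: [0.6277, -0.3255, 0.0385]
orientation: [[0.99, -0.141, 0.005], [-0.141, -0.99, -0.002], [0.005, 0.001, -1.0]]
wrist_force: [4.8, 0.9, 6.1]
grip_width: 0.0475
grip_force: 26.8
```

```bash
python3 - <<'E'
from h import *
s,im=lid([(0,9),(172,179)]); p=s["tool_pos"]; print(p,s["wrist_force"],"dist to far edge",((p[:2]-np.array([.611,-.3226]))@np.array([.99,-.139])).round(4))
E
```

```text
dot [323.2 315.3] n 57 cost 7.7 lid centre tool mm [  7.5  -0.1 -36.2] tilt 35.7
base centre tool [-33.3  -0.1  20.6] world z 0.0178 t 41.9
[ 0.62767614 -0.32550764  0.03848133] [4.76601982 0.8954896  6.10468183] dist to far edge 0.0169
```

carry_out(increments=[-1, -0.08, 0, 0, 0, -1, -0.08, 0, 0, 0, -1, -0.08, 0, -0.02, 0, -1, -0.08, 0, -0.02, 0, -1, -0.08, 0, -0.02, 0, -1, -0.08, 0, 0, 0, -1, 0, 0, 0, 0, -1, 0, 0, 0, 0, -1, 0, 0, 0, 0, -1, 0, 0, 0, 0])

```text
t: 42.78
tool_pos: [0.6133, -0.3235, 0.0403]
orientation: [[0.99, -0.141, 0.004], [-0.141, -0.99, -0.002], [0.004, 0.001, -1.0]]
wrist_force: [2.7, 1.3, 7.7]
grip_width: 0.0474
grip_force: 31.5
```

```bash
python3 - <<'E'
from h import *
s,im=lid([(0,9),(172,179)]); p=s["tool_pos"]; print(p,s["wrist_force"],"dist to far edge",((p[:2]-np.array([.611,-.3226]))@np.array([.99,-.139])).round(4))
E
```

```text
dot [323.2 334.1] n 57 cost 37.8 lid centre tool mm [  3.9  -0.2 -38.3] tilt 30.9
base centre tool [-32.1  -0.2  21.7] world z 0.0186 t 42.7833
[ 0.61333342 -0.32351132  0.0403195 ] [2.72088343 1.32995212 7.7132022 ] dist to far edge 0.0024
```

carry_out(increments=[-1, 0, 0, -0.3, 0, -1, 0, 0, -0.7, 0, -1, -0.5, 0.4, 0, 0, -1, -0.9, 0.75, 0, 0, -1, -0.9, 0.75, 0, 0, -1, -0.9, 0.75, 0, 0, -1, -0.9, 0.75, 0, 0, -1, -0.75, 0.6, 0, 0, -1, -0.4, 0.31, 0, 0, -1, 0, 0, 0, 0])

```text
t: 43.67
tool_pos: [0.4351, -0.4302, 0.0685]
orientation: [[0.99, -0.143, -0.001], [-0.143, -0.99, 0.001], [-0.001, -0.0, -1.0]]
wrist_force: [-0.6, 1.1, -2.3]
grip_width: 0.0472
grip_force: 30.6
```

carry_out(increments=[-1, 0, 0, 0, 0, -1, 0, 0, 0.2, 0, -1, 0, 0, 0.2, 0, -1, 0, 0, 0.15, 0, -1, 0, 0, 0.1, 0, -1, 0, 0, 0.1, 0, -1, 0, 0, 0.1, 0, -1, 0, 0, 0.1, 0, -1, 0, 0, 0.05, 0, -1, 0, 0, 0, 0])

```text
t: 44.5
tool_pos: [0.4391, -0.4294, 0.0416]
orientation: [[0.99, -0.141, 0.003], [-0.141, -0.99, -0.002], [0.003, 0.001, -1.0]]
wrist_force: [-2.7, 10.6, 30.3]
grip_width: 0.0475
grip_force: 32.4
```

```bash
python3 - <<'E'
from h import *
s,im=lid([(0,9),(172,179)]); p=s["tool_pos"]; print(p,s["wrist_force"],s["moment"]); dots("side")
E
```

```text
dot [323.8 332.9] n 57 cost 43.7 lid centre tool mm [  5.    0.  -39.2] tilt 33.1
base centre tool [-33.2   0.   19.4] world z 0.0221 t 44.5
[ 0.43909941 -0.42938689  0.0415519 ] [-2.74760571 10.63785451 30.28084376] [ 1.88878703  0.66265634 -0.0785735 ]
side [357. 273.] 11 pred 15 [0.4316 0.1609 0.07  ] [ 74. 109. 168.]
side [327.7 319.9] 24 pred 18 [0.4543 0.3167 0.07  ] [ 84. 132.  90.]
```

carry_out(increments=[-1, 0, 0, -0.03, 0, -1, 0, 0, -0.03, 0, -1, 0, 0, 0, 0, -1, 0, 0, 0, 0, -1, 0, 0, 0, 0, 0.3, 0, 0, 0, 0, 0.3, 0, 0, 0, 0, 0.3, 0, 0, 0, 0, 0.3, 0, 0, 0, 0, 0.3, 0, 0, 0, 0])

```text
t: 45.43
tool_pos: [0.4376, -0.4289, 0.0399]
orientation: [[0.99, -0.141, -0.0], [-0.141, -0.99, 0.0], [-0.0, -0.0, -1.0]]
wrist_force: [-0.7, -0.2, -1.4]
grip_width: 0.0555
grip_force: 0.0
```

```bash
python3 - <<'E'
from h import *
s,im=lid([(0,9),(172,179)]); p=s["tool_pos"]; print(p,s["wrist_force"],s["moment"])
E
```

```text
no dot []
[ 0.43764096 -0.42885589  0.03992232] [-0.71736682 -0.22682736 -1.40567145] [ 0.03011908  0.01411734 -0.02991699]
```

carry_out(increments=[0.4, 0, 0, -0.1, 0, 0.4, 0, 0, -0.2, 0, 0.4, 0, 0, -0.3, 0, 0.4, 0, 0, -0.6, 0, 0.4, 0, 0, -0.8, 0, 0.4, 0, 0, -0.8, 0, 0.4, 0, 0, -0.8, 0, 0.4, 0, 0, -0.8, 0, 0.4, 0, 0, -0.6, 0, 0.4, 0, 0, 0, 0])

```text
t: 46.32
tool_pos: [0.4388, -0.4301, 0.1951]
orientation: [[0.99, -0.141, 0.005], [-0.141, -0.99, -0.005], [0.005, 0.005, -1.0]]
wrist_force: [0.1, 0.1, 0.1]
grip_width: 0.0597
grip_force: 0.0
```

```bash
python3 - <<'E'
from h import *
s,im=dots("wrist",z=.081,mn=30); p=s["tool_pos"]; print(p); cv2.imwrite("pics/r1.png",im[:,:,::-1])
h=cv2.cvtColor(im,cv2.COLOR_RGB2HSV); M=cv2.inRange(h,(0,120,60),(9,255,255))|cv2.inRange(h,(172,120,60),(179,255,255))
k,l,st,c=cv2.connectedComponentsWithStats(M)
for i in range(1,k):
    if st[i,4]>300: print(st[i],c[i])
y=cv2.inRange(h,(18,90,60),(38,255,255)); y[:120]=0
k,l,st,c=cv2.connectedComponentsWithStats(y)
for i in range(1,k):
    if st[i,4]>60: print("y",st[i],c[i],ray(cam("wrist",s),*c[i],.081))
E
```

```text
wrist [321.5 226.9] 148 pred 140 [ 0.413  -0.4255  0.081 ] [255.  69.  57.]
[ 0.43881226 -0.43009678  0.19514192]
[ 293  190   58   62 2500] [321.5464 220.3   ]
y [  0 121  11  17 144] [  4.17361111 129.51388889] [ 0.52500775 -0.20321741  0.081     ]
y [ 38 120  20  12 164] [ 45.81097561 124.31707317] [ 0.52424132 -0.23528743  0.081     ]
y [ 360  120   45   52 1931] [380.94717763 143.8182289 ] [ 0.47447496 -0.47985362  0.081     ]
y [  0 145  26  44 851] [  9.90599295 167.87779083] [ 0.49671989 -0.19446924  0.081     ]
y [ 48 152  26  29 534] [ 60.25655431 165.78089888] [ 0.49277628 -0.2334417   0.081     ]
y [   0  192   38   41 1207] [ 16.7961889  212.03479702] [ 0.46131964 -0.18376435  0.081     ]
y [367 198  12  12  78] [372.55128205 203.21794872] [ 0.42766679 -0.46906879  0.081     ]
y [315 221  14  13 156] [321.53846154 226.94871795] [ 0.41296503 -0.4254602   0.081     ]
y [431 225  28  22 161] [445.42857143 234.44720497] [ 0.39140314 -0.52660398  0.081     ]
y [ 451  241  110   64 2462] [506.5450853  276.37611698] [ 0.34320852 -0.57859887  0.081     ]
y [ 257  246  103   80 5
[... 285 characters left out ...]
[592.37754065 335.83333333] [ 0.26640849 -0.66080132  0.081     ]
y [509 300  18  17 193] [517.41450777 308.11398964] [ 0.30818929 -0.58957582  0.081     ]
y [455 305  23   8  99] [467.44444444 308.05050505] [ 0.31485027 -0.54467935  0.081     ]
y [  35  308  107   44 2216] [ 82.5        332.22021661] [ 0.33975214 -0.19161816  0.081     ]
y [284 327  17   9  85] [293.05882353 329.85882353] [ 0.31403189 -0.38454449  0.081     ]
y [620 340  20  58 762] [632.01968504 368.3687664 ] [ 0.22045622 -0.70399525  0.081     ]
y [ 42 350  54  19 543] [ 66.70902394 358.39042357] [ 0.31265334 -0.16535868  0.081     ]
y [440 366  42  34 913] [458.13910186 386.26834611] [ 0.22234927 -0.53534295  0.081     ]
```

carry_out(increments=[1, 0, 0, -0.8, 0, 1, 0, 0, -0.9, 0, 1, -0.05, -0.4, -0.9, 0, 1, -0.1, -0.9, -0.9, 0, 1, -0.12, -1, 0, 0, 1, -0.12, -1, 0, 0, 1, -0.12, -1, 0, 0, 1, -0.12, -1, 0, 0, 1, -0.12, -1, 0, 0, 1, -0.12, -1, 0, 0])

```text
t: 47.2
tool_pos: [0.442, -0.2068, 0.2943]
orientation: [[0.99, -0.141, -0.001], [-0.141, -0.99, 0.001], [-0.001, -0.001, -1.0]]
wrist_force: [0.0, -0.2, 0.1]
grip_width: 0.0854
grip_force: 0.0
```

carry_out(increments=[1, -0.12, -1, 0, 0, 1, -0.12, -1, 0, 0, 1, -0.12, -1, 0, 0, 1, -0.12, -1, 0, 0, 1, -0.12, -1, 0, 0, 1, -0.12, -1, 0, 0, 1, -0.12, -1, 0, 0, 1, -0.12, -1, 0, 0, 1, -0.12, -1, 0, 0, 1, -0.12, -1, 0, 0])

```text
t: 48.03
tool_pos: [0.4485, 0.0951, 0.2944]
orientation: [[0.99, -0.141, -0.001], [-0.141, -0.99, -0.0], [-0.001, 0.0, -1.0]]
wrist_force: [0.3, -0.7, -0.0]
grip_width: 0.0849
grip_force: 0.0
```

carry_out(increments=[1, -0.12, -1, 0, 0, 1, -0.12, -1, 0, 0, 1, -0.12, -1, 0, 0, 1, -0.12, -1, 0, 0, 1, -0.12, -1, 0, 0, 1, -0.12, -1, 0, 0, 1, -0.12, -1, 0, 0, 1, -0.06, -0.4, 0, 0, 1, 0, 0, 0.5, 0, 1, 0, 0, 0.8, 0])

```text
t: 48.87
tool_pos: [0.454, 0.3181, 0.2566]
orientation: [[0.99, -0.139, 0.002], [-0.139, -0.99, 0.001], [0.002, -0.002, -1.0]]
wrist_force: [0.5, 0.5, -0.6]
grip_width: 0.0858
grip_force: 0.0
```

carry_out(increments=[1, 0, 0, 0.9, 0, 1, 0, 0, 0.9, 0, 1, 0, 0, 0.9, 0, 1, 0, 0, 0.7, 0, 1, 0, 0, 0.4, 0, 1, 0, 0, 0, 0, 0.5, 0, 0, 0, 0, 0.5, 0, 0, 0, 0, 0.5, 0, 0, 0, 0, 0.5, 0, 0, 0, 0])

```text
t: 49.7
tool_pos: [0.454, 0.3174, 0.143]
orientation: [[0.99, -0.141, 0.001], [-0.141, -0.99, 0.001], [0.001, -0.001, -1.0]]
wrist_force: [0.6, -0.4, -0.0]
grip_width: 0.0638
grip_force: 0.0
```

```bash
python3 - <<'E'
from h import *
s,im=dots("wrist",mn=50); p=s["tool_pos"]; print(p,s["grip_width"]); dots("side"); dots("scene",z=.081)
h=cv2.cvtColor(im,cv2.COLOR_RGB2HSV); y=cv2.inRange(h,(20,110,70),(38,255,255)); y[:150]=0;y[:,:290]=0;y[:,355:]=0
k,l,st,c=cv2.connectedComponentsWithStats(y)
for i in range(1,k):
    X=ray(cam("wrist",s),*c[i],.07)
    if st[i,4]>60: print("y",st[i],c[i],X, np.array(s["orientation"]).T@(X-p))
E
```

```text
wrist [  8.8 162.7] 259 pred 231 [0.5189 0.5122 0.07  ] [179. 137.  59.]
wrist [324.  213.8] 174 pred 208 [0.4555 0.3169 0.07  ] [40. 78. 57.]
wrist [558.4 214.7] 188 pred 208 [0.4324 0.16   0.07  ] [ 40.  86. 147.]
[0.45399235 0.31743887 0.14302609] 0.06375860349485027
scene [348.1 368. ] 21 pred 19 [ 0.4142 -0.4239  0.081 ] [206.  73.  70.]
y [296 171  55  18 226] [322.09292035 176.08849558] [0.48173088 0.31441152 0.07      ] [ 0.02779963 -0.00083311  0.07306085]
y [316 207  17  15 210] [323.9047619  213.96190476] [0.45531725 0.31697423 0.07      ] [0.00128805 0.00034272 0.07302742]
```

carry_out(increments=[0.5, 0.04, 0, 0.3, 0, 0.5, 0, 0, 0.6, 0, 0.5, 0, 0, 0.7, 0, 0.5, 0, 0, 0.7, 0, 0.5, 0, 0, 0.6, 0, 0.5, 0, 0, 0.4, 0, 0.5, 0, 0, 0.3, 0, 0.5, 0, 0, 0.17, 0, 0.5, 0, 0, 0, 0, 0.5, 0, 0, 0, 0])

```text
t: 50.68
tool_pos: [0.4551, 0.3173, 0.0294]
orientation: [[0.99, -0.141, 0.001], [-0.141, -0.99, 0.0], [0.0, -0.0, -1.0]]
wrist_force: [-0.1, 0.5, 0.5]
grip_width: 0.0637
grip_force: 0.0
```

carry_out(increments=[-1, 0, 0, 0, 0, -1, 0, 0, 0, 0, -1, 0, 0, 0, 0, -1, 0, 0, 0, 0, -1, 0, 0, 0, 0, -1, 0, 0, 0, 0, -1, 0, 0, 0, 0, -1, 0, 0, 0, 0, -1, 0, 0, -0.2, 0, -1, 0, 0, -0.4, 0], grip_force=25)

```text
t: 51.52
tool_pos: [0.4541, 0.3167, 0.0466]
orientation: [[0.99, -0.141, -0.002], [-0.141, -0.99, -0.001], [-0.002, 0.001, -1.0]]
wrist_force: [-0.1, -0.2, -2.0]
grip_width: 0.0476
grip_force: 26.3
```

carry_out(increments=[-1, 0, 0, -0.7, 0, -1, 0, 0, -0.9, 0, -1, 0, 0, -0.9, 0, -1, 0, 0, -0.9, 0, -1, 0, 0.3, -0.6, 0, -1, -0.05, 0.7, 0, 0, -1, -0.05, 1, 0, 0, -1, -0.05, 1, 0, 0, -1, -0.05, 1, 0, 0, -1, -0.05, 1, 0, 0])

```text
t: 52.35
tool_pos: [0.4256, 0.1685, 0.1679]
orientation: [[0.99, -0.14, 0.001], [-0.14, -0.99, 0.0], [0.001, -0.0, -1.0]]
wrist_force: [2.0, 0.2, -1.3]
grip_width: 0.0473
grip_force: 26.4
```

carry_out(increments=[-1, -0.05, 1, 0, 0, -1, -0.05, 1, 0, 0, -1, -0.05, 1, 0, 0, -1, -0.05, 1, 0, 0, -1, -0.05, 1, 0, 0, -1, -0.05, 1, 0, 0, -1, -0.05, 1, 0, 0, -1, -0.05, 1, 0, 0, -1, -0.05, 1, 0, 0, -1, -0.05, 1, 0, 0])

```text
t: 53.18
tool_pos: [0.3687, -0.1266, 0.1679]
orientation: [[0.99, -0.141, 0.001], [-0.141, -0.99, -0.0], [0.001, 0.0, -1.0]]
wrist_force: [1.6, -0.4, -2.0]
grip_width: 0.0479
grip_force: 26.4
```

carry_out(increments=[-1, -0.05, 1, 0, 0, -1, -0.05, 1, 0, 0, -1, -0.05, 1, 0, 0, -1, -0.05, 1, 0, 0, -1, -0.05, 1, 0, 0, -1, -0.05, 0.9, 0, 0, -1, 0, 0.4, 0, 0, -1, 0, 0, 0.5, 0, -1, 0, 0, 0.8, 0, -1, 0, 0, 0.8, 0])

```text
t: 54.02
tool_pos: [0.3341, -0.3112, 0.1043]
orientation: [[0.99, -0.141, 0.001], [-0.141, -0.99, -0.001], [0.002, 0.001, -1.0]]
wrist_force: [0.1, -1.0, -2.0]
grip_width: 0.0475
grip_force: 26.5
```

carry_out(increments=[-1, 0, 0, 0.8, 0, -1, 0, 0, 0.6, 0, -1, 0, 0, 0.5, 0, -1, 0, 0, 0.2, 0, -1, 0, 0, 0.1, 0, -1, 0, 0, 0, 0, -1, 0, 0, 0, 0, -1, 0, 0, 0, 0, -1, 0, 0, 0, 0, -1, 0, 0, 0, 0])

```text
t: 54.85
tool_pos: [0.334, -0.3113, 0.0385]
orientation: [[0.99, -0.141, 0.001], [-0.141, -0.99, -0.001], [0.001, 0.001, -1.0]]
wrist_force: [0.0, 1.0, -2.5]
grip_width: 0.0474
grip_force: 26.5
```

```bash
cat >> h.py <<'E'
RED=[(0,9),(172,179)]; GREEN=[(60,95)]; BLUE=[(98,122)]
c1=np.array([.4016,-.1241]); n=np.array([.990,-.139])
def st(h):
    s,im=lid(h); p=s["tool_pos"]; d=(p[:2]-c1)@n; print(p.round(4),"F",s["wrist_force"].round(1),"w",s["grip_width"].round(4),"past near edge",d.round(4),"past far",(d-.235).round(4))
E
python3 - <<'E'
from h import *
st(GREEN); dots("side")
E
```

```text
dot [322.9 342.4] n 57 cost 174.3 lid centre tool mm [ -1.9  -0.6 -38.3] tilt 31.5
base centre tool [-38.5  -0.6  21.4] world z 0.0171 t 54.85Traceback (most recent call last):
  File "<stdin>", line 2, in <module>
  File "h.py", line 76, in st
    s,im=lid(h); p=s["tool_pos"]; d=(p[:2]-c1)@n; print(p.round(4),"F",s["wrist_force"].round(1),"w",s["grip_width"].round(4),"past near edge",d.round(4),"past far",(d-.235).round(4))
                                                                                                     ^^^^^^^^^^^^^^^^^^^^^
AttributeError: 'float' object has no attribute 'round'
```

carry_out(increments=[-1, 0.1, 0, 0.05, 0, -1, 0.15, 0, 0, 0, -1, 0.15, 0, 0, 0, -1, 0.08, 0, 0, 0, -1, 0.08, 0, 0, 0, -1, 0.08, 0, 0, 0, -1, 0.08, 0, 0, 0, -1, 0.08, 0, 0, 0, -1, 0.08, 0, 0, 0, -1, 0.08, 0, 0, 0])

```text
t: 55.73
tool_pos: [0.3609, -0.3141, 0.0363]
orientation: [[0.99, -0.14, -0.004], [-0.14, -0.99, 0.003], [-0.004, -0.002, -1.0]]
wrist_force: [-13.9, 3.9, 9.3]
grip_width: 0.0477
grip_force: 27.4
```

carry_out(increments=[-1, 0.08, 0, 0, 0, -1, 0.08, 0, 0, 0, -1, 0.08, 0, 0, 0, -1, 0.08, 0, 0, 0, -1, 0.08, 0, 0, 0, -1, 0.08, 0, 0, 0, -1, 0.08, 0, 0, 0, -1, 0.08, 0, 0, 0, -1, 0.08, 0, 0, 0, -1, 0.08, 0, 0, 0])

```text
t: 56.57
tool_pos: [0.3862, -0.3183, 0.0363]
orientation: [[0.99, -0.14, -0.001], [-0.14, -0.99, 0.001], [-0.001, -0.0, -1.0]]
wrist_force: [-3.4, 0.7, -1.1]
grip_width: 0.0471
grip_force: 24.4
```

carry_out(increments=[-1, 0.07, 0, 0, 0, -1, 0, 0, 0, 0, -1, 0, 0, 0, 0, -1, 0, 0, 0, 0, -1, 0, 0, 0, 0, -1, 0, 0, 0, 0, -1, 0, 0, 0, 0, -1, 0, 0, 0, 0, -1, 0, 0, 0, 0, -1, 0, 0, 0, 0])

```text
t: 57.4
tool_pos: [0.3882, -0.3189, 0.0366]
orientation: [[0.99, -0.141, 0.0], [-0.141, -0.99, -0.0], [0.0, 0.0, -1.0]]
wrist_force: [-0.6, -0.1, 0.9]
grip_width: 0.0469
grip_force: 24.6
```

```bash
sed -i 's/s\["grip_width"\].round(4)/round(s["grip_width"],4)/' h.py; python3 - <<'E'
from h import *
st(GREEN); dots("side")
E
```

```text
dot [323.1 318.9] n 57 cost 82.7 lid centre tool mm [  5.3  -0.2 -35.5] tilt 37.6
base centre tool [-37.5  -0.2  20. ] world z 0.0166 t 57.4
[ 0.3882 -0.3189  0.0366] F [-0.6 -0.1  0.9] w 0.0469 past near edge 0.0139 past far -0.2211
side [357. 273.] 11 pred 15 [0.4316 0.1609 0.07  ] [ 74. 110. 171.]
```

carry_out(increments=[-1, 0.06, 0, 0, 0, -1, 0.06, 0, 0, 0, -1, 0.03, 0, 0, 0, -1, 0, 0, 0, 0, -1, 0, 0, 0, 0, -1, 0, 0, -0.3, 0, -1, 0, 0, -0.5, 0, -1, 0, 0, -0.8, 0, -1, 0, 0, -0.8, 0, -1, 0, 0, -0.6, 0])

```text
t: 58.33
tool_pos: [0.3933, -0.32, 0.129]
orientation: [[0.99, -0.141, 0.002], [-0.141, -0.99, -0.002], [0.003, 0.002, -1.0]]
wrist_force: [-0.9, -0.3, -2.1]
grip_width: 0.047
grip_force: 25.8
```

carry_out(increments=[-1, 0, 0, 0, 0, -1, 0, 0, 0, 0, -1, 0, 0, 0, 0, -1, 0, 0, 0, 0, -1, 0, 0, 0, 0, -1, 0, 0, 0, 0, -1, 0, 0, 0, 0, -1, 0, 0, 0, 0, -1, 0, 0, 0, 0, -1, 0, 0, 0, 0])

```text
t: 59.17
tool_pos: [0.3926, -0.3194, 0.1264]
orientation: [[0.99, -0.141, -0.0], [-0.141, -0.99, 0.0], [-0.0, -0.0, -1.0]]
wrist_force: [0.7, 0.1, -2.6]
grip_width: 0.0467
grip_force: 25.7
```

```bash
python3 - <<'E'
from h import *
st(GREEN); im=ctrl.camera("wrist"); cv2.imwrite("pics/gr.png",im[:,:,::-1]); h=cv2.cvtColor(im,cv2.COLOR_RGB2HSV)
print([(v,h[v,323].tolist()) for v in range(225,300,6)]); print([(u,h[300,u].tolist()) for u in range(235,300,6)])
E
```

```text
dot [323.  318.8] n 57 cost 68.5 lid centre tool mm [  5.8  -0.3 -36.1] tilt 45.9
base centre tool [-44.4  -0.3  12.6] world z 0.1138 t 59.1667
[ 0.3926 -0.3194  0.1264] F [ 0.7  0.1 -2.6] w 0.0467 past near edge 0.0183 past far -0.2167
[(225, [22, 117, 254]), (231, [22, 118, 254]), (237, [21, 123, 253]), (243, [20, 133, 252]), (249, [19, 141, 251]), (255, [74, 129, 150]), (261, [74, 128, 155]), (267, [74, 127, 154]), (273, [74, 127, 154]), (279, [74, 124, 82]), (285, [74, 129, 83]), (291, [74, 128, 82]), (297, [100, 36, 21])]
[(235, [107, 43, 53]), (241, [130, 27, 28]), (247, [114, 44, 29]), (253, [135, 39, 26]), (259, [74, 126, 73]), (265, [74, 126, 79]), (271, [73, 123, 81]), (277, [74, 123, 81]), (283, [73, 131, 80]), (289, [74, 132, 81]), (295, [73, 124, 80])]
```

```bash
sed -i 's/(a,120,60),(b,255,255)/(a,80,45),(b,255,255)/' h.py; python3 - <<'E'
from h import *
st(GREEN)
E
```

```text
dot [323.  318.8] n 57 cost 9.8 lid centre tool mm [  7.4  -0.2 -37.9] tilt 48.9
base centre tool [-45.4  -0.2   8.1] world z 0.1184 t 59.2667
[ 0.3926 -0.3195  0.1265] F [-0.6 -0.  -2.4] w 0.0468 past near edge 0.0183 past far -0.2167
```

carry_out(increments=[-1, 0, 0, 0, 0, -1, 0, 0, 0, 0, -1, 0, 0, 0, 0, -1, 0, 0, 0, 0, -1, 0, 0, 0, 0, -1, 0, 0, 0, 0, -1, 0, 0, 0, 0, -1, 0, 0, 0, 0, -1, 0, 0, 0, 0, -1, 0, 0, 0, 0])

```text
t: 60.15
tool_pos: [0.3926, -0.3194, 0.1265]
orientation: [[0.99, -0.141, 0.0], [-0.141, -0.99, -0.0], [0.0, 0.0, -1.0]]
wrist_force: [0.3, -0.1, -1.6]
grip_width: 0.0469
grip_force: 25.7
```

carry_out(increments=[-1, 0.5, -0.1, 0, 0, -1, 0.9, -0.1, 0, 0, -1, 0.9, -0.1, 0, 0, -1, 0.9, -0.1, 0, 0, -1, 0.9, -0.1, 0, 0, -1, 0.9, -0.1, 0, 0, -1, 0.9, -0.1, 0, 0, -1, 0.9, -0.1, 0, 0, -1, 0.9, -0.1, 0, 0, -1, 0.7, -0.03, 0, 0])

```text
t: 60.98
tool_pos: [0.6478, -0.3267, 0.1262]
orientation: [[0.99, -0.14, 0.0], [-0.14, -0.99, 0.0], [0.0, -0.0, -1.0]]
wrist_force: [-0.6, -0.4, -2.3]
grip_width: 0.0467
grip_force: 25.6
```

carry_out(increments=[-1, 0.22, 0, 0, 0, -1, 0, 0, 0, 0, -1, 0, 0, 0.4, 0, -1, 0, 0, 0.6, 0, -1, 0, 0, 0.7, 0, -1, 0, 0, 0.6, 0, -1, 0, 0, 0.5, 0, -1, 0, 0, 0.4, 0, -1, 0, 0, 0, 0, -1, 0, 0, 0, 0])

```text
t: 61.82
tool_pos: [0.6522, -0.3283, 0.0302]
orientation: [[0.99, -0.141, -0.001], [-0.141, -0.99, 0.0], [-0.001, -0.0, -1.0]]
wrist_force: [-0.8, -0.0, -1.1]
grip_width: 0.0469
grip_force: 25.1
```

carry_out(increments=[-1, -0.15, 0, 0, 0, -1, -0.15, 0, 0, 0, -1, -0.1, 0, 0, 0, -1, -0.08, 0, 0, 0, -1, -0.08, 0, 0, 0, -1, -0.08, 0, 0, 0, -1, -0.08, 0, 0, 0, -1, -0.08, 0, 0, 0, -1, 0, 0, 0, 0, -1, 0, 0, 0, 0])

```text
t: 62.65
tool_pos: [0.631, -0.3254, 0.0333]
orientation: [[0.99, -0.14, 0.006], [-0.14, -0.99, -0.003], [0.006, 0.002, -1.0]]
wrist_force: [6.2, 1.3, 9.6]
grip_width: 0.0471
grip_force: 27.5
```

```bash
python3 - <<'E'
from h import *
st(GREEN)
E
```

```text
dot [323.4 328. ] n 57 cost 9.4 lid centre tool mm [  4.9  -0.1 -39.4] tilt 28.5
base centre tool [-28.6  -0.1  22.1] world z 0.0112 t 62.65
[ 0.631  -0.3254  0.0333] F [6.2 1.3 9.6] w 0.0471 past near edge 0.2551 past far 0.0201
```

carry_out(increments=[-1, -0.08, 0, -0.03, 0, -1, -0.08, 0, -0.03, 0, -1, -0.08, 0, -0.03, 0, -1, -0.08, 0, -0.03, 0, -1, -0.08, 0, -0.03, 0, -1, 0, 0, 0, 0, -1, 0, 0, 0, 0, -1, 0, 0, 0, 0, -1, 0, 0, 0, 0, -1, 0, 0, 0, 0])

```text
t: 63.53
tool_pos: [0.6189, -0.3239, 0.0373]
orientation: [[0.99, -0.141, 0.005], [-0.141, -0.99, -0.003], [0.006, 0.002, -1.0]]
wrist_force: [5.2, 0.2, 8.3]
grip_width: 0.0472
grip_force: 34.6
```

```bash
python3 - <<'E'
from h import *
st(GREEN)
E
```

```text
dot [323.  338.6] n 57 cost 41.4 lid centre tool mm [  2.6  -0.3 -41.1] tilt 27.2
base centre tool [-29.4  -0.3  21.2] world z 0.0161 t 63.5333
[ 0.6189 -0.3239  0.0373] F [5.2 0.2 8.3] w 0.0472 past near edge 0.2429 past far 0.0079
```

carry_out(increments=[-1, 0, 0, -0.5, 0, -1, 0, 0, -0.8, 0, -1, -0.4, 0.1, 0, 0, -1, -0.8, 0.2, 0, 0, -1, -0.8, 0.2, 0, 0, -1, -0.8, 0.2, 0, 0, -1, -0.8, 0.2, 0, 0, -1, -0.6, 0.03, 0, 0, -1, -0.23, 0, 0, 0, -1, 0, 0, 0, 0])

```text
t: 64.42
tool_pos: [0.4803, -0.332, 0.0746]
orientation: [[0.99, -0.141, -0.001], [-0.141, -0.99, 0.0], [-0.001, -0.0, -1.0]]
wrist_force: [-0.3, -0.1, -2.0]
grip_width: 0.0473
grip_force: 34.3
```

carry_out(increments=[-1, 0, 0, 0, 0, -1, 0, 0, 0.25, 0, -1, 0, 0, 0.25, 0, -1, 0, 0, 0.2, 0, -1, 0, 0, 0.1, 0, -1, 0, 0, 0.1, 0, -1, 0, 0, 0.05, 0, -1, 0, 0, 0, 0, -1, 0, 0, 0, 0, -1, 0, 0, 0, 0])

```text
t: 65.25
tool_pos: [0.4816, -0.3322, 0.0457]
orientation: [[0.99, -0.14, 0.0], [-0.14, -0.99, -0.0], [0.0, 0.0, -1.0]]
wrist_force: [0.0, 0.5, -1.6]
grip_width: 0.0469
grip_force: 34.3
```

```bash
python3 - <<'E'
from h import *
st(GREEN); dots("side")
E
```

```text
dot [323.1 336.8] n 57 cost 40.3 lid centre tool mm [  3.6  -0.2 -40.6] tilt 30.7
base centre tool [-32.1  -0.2  19.6] world z 0.0261 t 65.25
[ 0.4816 -0.3322  0.0457] F [ 0.   0.5 -1.6] w 0.0469 past near edge 0.1081 past far -0.1269
side [357. 273.] 11 pred 15 [0.4316 0.1609 0.07  ] [ 74. 110. 171.]
```

carry_out(increments=[-1, 0, 0, 0.05, 0, -1, 0, 0, 0.05, 0, -1, 0, 0, 0.05, 0, -1, 0, 0, 0.03, 0, -1, -0.06, 0, 0.02, 0, -1, -0.06, 0, 0.02, 0, -1, -0.06, 0, 0, 0, -1, -0.06, 0, 0, 0, -1, 0, 0, 0, 0, -1, 0, 0, 0, 0])

```text
t: 66.18
tool_pos: [0.4763, -0.3323, 0.0409]
orientation: [[0.99, -0.141, 0.005], [-0.141, -0.99, -0.004], [0.005, 0.003, -1.0]]
wrist_force: [4.0, 0.8, 13.0]
grip_width: 0.047
grip_force: 35.4
```

```bash
python3 - <<'E'
from h import *
st(GREEN)
E
```

```text
dot [323.  340.4] n 57 cost 50.4 lid centre tool mm [  2.4  -0.2 -39.8] tilt 26.6
base centre tool [-28.9  -0.2  22.8] world z 0.0181 t 66.1833
[ 0.4763 -0.3323  0.0409] F [ 4.   0.8 13. ] w 0.047 past near edge 0.1029 past far -0.1321
```

carry_out(increments=[-1, -0.08, 0, 0, 0, -1, -0.08, 0, 0, 0, -1, -0.08, 0, 0, 0, -1, -0.08, 0, 0, 0, -1, -0.08, 0, 0, 0, -1, -0.08, 0, 0, 0, -1, -0.08, 0, 0, 0, -1, -0.08, 0, 0, 0, -1, 0, 0, 0, 0, -1, 0, 0, 0, 0])

```text
t: 67.07
tool_pos: [0.4571, -0.3299, 0.0408]
orientation: [[0.99, -0.141, 0.005], [-0.141, -0.99, -0.004], [0.005, 0.003, -1.0]]
wrist_force: [2.7, -2.0, 13.2]
grip_width: 0.0472
grip_force: 35.5
```

```bash
python3 - <<'E'
from h import *
st(GREEN); print(ctrl.sense()["moment"])
E
```

```text
dot [323.1 340.4] n 57 cost 51.0 lid centre tool mm [  2.3  -0.1 -39.6] tilt 27.8
base centre tool [-30.3  -0.1  22.4] world z 0.0185 t 67.0667
[ 0.4571 -0.3299  0.0408] F [ 2.7 -2.  13.2] w 0.0472 past near edge 0.0836 past far -0.1514
[-0.22033867 -0.45747519 -0.01430373]
```

carry_out(increments=[-1, 0, 0, -0.03, 0, -1, 0, 0, 0, 0, -1, 0, 0, 0, 0, 0.3, 0, 0, 0, 0, 0.3, 0, 0, 0, 0, 0.3, 0, 0, 0, 0, 0.3, 0, 0, 0, 0, 0.3, 0, 0, 0, 0, 0.4, 0, 0, 0, 0, 0.4, 0, 0, 0, 0])

```text
t: 67.95
tool_pos: [0.4552, -0.3283, 0.0397]
orientation: [[0.99, -0.141, -0.0], [-0.141, -0.99, 0.0], [-0.0, -0.0, -1.0]]
wrist_force: [-0.0, -0.7, 0.5]
grip_width: 0.0596
grip_force: 0.0
```

carry_out(increments=[0.4, 0, 0, -0.1, 0, 0.4, 0, 0, -0.2, 0, 0.4, 0, 0, -0.3, 0, 0.4, 0, 0, -0.6, 0, 0.4, 0, 0, -0.8, 0, 0.4, 0, 0, -0.8, 0, 0.4, 0, 0, -0.8, 0, 0.4, 0, 0, -0.8, 0, 0.4, 0, 0, -0.6, 0, 0.4, 0, 0, 0, 0])

```text
t: 68.78
tool_pos: [0.4565, -0.3293, 0.1945]
orientation: [[0.99, -0.14, 0.005], [-0.14, -0.99, -0.004], [0.006, 0.004, -1.0]]
wrist_force: [0.5, -1.0, -0.2]
grip_width: 0.06
grip_force: 0.0
```

```bash
python3 - <<'E'
from h import *
s,im=dots("wrist",z=.081,mn=30); p=s["tool_pos"]; print(p)
h=cv2.cvtColor(im,cv2.COLOR_RGB2HSV)
for nm,R in(("g",GREEN),("r",RED)):
    M=0
    for a,b in R: M=M|cv2.inRange(h,(a,90,50),(b,255,255))
    k,l,st_,c=cv2.connectedComponentsWithStats(M)
    print(nm,[(st_[i].tolist(),c[i].round(1)) for i in range(1,k) if st_[i,4]>300])
dots("side"); dots("scene",z=.081)
E
```

```text
wrist [324.4 230.2] 144 pred 140 [ 0.4278 -0.3266  0.081 ] [104. 206. 153.]
wrist [446.3 230.5] 130 pred 139 [ 0.4131 -0.4263  0.081 ] [193.  36.  30.]
[ 0.45653555 -0.32934905  0.19448359]
g [([296, 200, 57, 55, 2188], array([324.4, 226.4]))]
r [([410, 193, 65, 63, 2813], array([441.2, 223.7]))]
side [357. 273.] 11 pred 15 [0.4316 0.1609 0.07  ] [ 73. 108. 163.]
scene [329.4 329.4] 15 pred 17 [ 0.4299 -0.3254  0.081 ] [ 95. 144. 104.]
scene [348.1 367.9] 8 pred 19 [ 0.4143 -0.4238  0.081 ] [129.  44.  45.]
```

carry_out(increments=[1, 0, 0, -0.8, 0, 1, 0, 0, -0.8, 0, 1, 0, -0.3, -0.8, 0, 1, -0.19, -0.9, -0.8, 0, 1, -0.19, -0.99, 0, 0, 1, -0.19, -0.99, 0, 0, 1, -0.19, -0.99, 0, 0, 1, -0.19, -0.99, 0, 0, 1, -0.19, -0.99, 0, 0, 1, -0.19, -0.99, 0, 0])

```text
t: 69.77
tool_pos: [0.4451, -0.1091, 0.2847]
orientation: [[0.99, -0.141, -0.002], [-0.141, -0.99, 0.001], [-0.002, -0.0, -1.0]]
wrist_force: [0.5, -0.1, -0.3]
grip_width: 0.0854
grip_force: 0.0
```

carry_out(increments=[1, -0.19, -0.99, 0, 0, 1, -0.19, -0.99, 0, 0, 1, -0.19, -0.99, 0, 0, 1, -0.19, -0.99, 0, 0, 1, -0.19, -0.99, 0, 0, 1, -0.19, -0.99, 0, 0, 1, -0.19, -0.99, 0, 0, 1, -0.19, -0.99, 0, 0, 1, -0.19, -0.6, 0, 0, 1, 0, -0.43, 0, 0])

```text
t: 70.6
tool_pos: [0.4317, 0.1641, 0.2846]
orientation: [[0.99, -0.139, -0.002], [-0.139, -0.99, -0.0], [-0.002, 0.001, -1.0]]
wrist_force: [0.6, -1.3, -0.0]
grip_width: 0.0853
grip_force: 0.0
```

carry_out(increments=[1, 0, 0, 0.4, 0, 1, 0, 0, 0.7, 0, 1, 0, 0, 0.9, 0, 1, 0, 0, 0.9, 0, 1, 0, 0, 0.9, 0, 1, 0, 0, 0.7, 0, 0.5, 0, 0, 0.4, 0, 0.5, 0, 0, 0, 0, 0.5, 0, 0, 0, 0, 0.5, 0, 0, 0, 0])

```text
t: 71.43
tool_pos: [0.433, 0.1624, 0.1392]
orientation: [[0.99, -0.141, 0.0], [-0.141, -0.99, 0.0], [0.0, -0.0, -1.0]]
wrist_force: [-0.1, 0.5, 1.2]
grip_width: 0.0642
grip_force: 0.0
```

```bash
python3 - <<'E'
from h import *
s=ctrl.sense(); im=ctrl.camera("wrist"); p=s["tool_pos"]; print(p,s["grip_width"])
h=cv2.cvtColor(im,cv2.COLOR_RGB2HSV); y=cv2.inRange(h,(20,110,70),(38,255,255)); y[:150]=0;y[:,:250]=0;y[:,400:]=0
k,l,st_,c=cv2.connectedComponentsWithStats(y)
for i in range(1,k):
    X=ray(cam("wrist",s),*c[i],.07)
    if 100<st_[i,4]<600: print("y",st_[i],c[i],X, np.array(s["orientation"]).T@(X-p))
E
```

```text
[0.43304388 0.16242825 0.13920093] 0.06424776143211941
y [317 211  17  15 207] [324.88888889 218.1352657 ] [0.43276609 0.16147829 0.07      ] [-0.00015678  0.0009873   0.06920078]
```

carry_out(increments=[0.5, 0, 0.03, 0.3, 0, 0.5, 0, 0, 0.6, 0, 0.5, 0, 0, 0.7, 0, 0.5, 0, 0, 0.7, 0, 0.5, 0, 0, 0.6, 0, 0.5, 0, 0, 0.4, 0, 0.5, 0, 0, 0.2, 0, 0.5, 0, 0, 0.14, 0, 0.5, 0, 0, 0, 0, 0.5, 0, 0, 0, 0])

```text
t: 72.32
tool_pos: [0.433, 0.1616, 0.03]
orientation: [[0.99, -0.141, 0.001], [-0.141, -0.99, 0.0], [0.001, -0.0, -1.0]]
wrist_force: [-0.2, -1.1, 0.5]
grip_width: 0.0642
grip_force: 0.0
```

carry_out(increments=[-1, 0, 0, 0, 0, -1, 0, 0, 0, 0, -1, 0, 0, 0, 0, -1, 0, 0, 0, 0, -1, 0, 0, 0, 0, -1, 0, 0, 0, 0, -1, 0, 0, 0, 0, -1, 0, 0, 0, 0, -1, 0, 0, -0.2, 0, -1, 0, 0, -0.4, 0], grip_force=25)

```text
t: 73.15
tool_pos: [0.432, 0.1613, 0.0473]
orientation: [[0.99, -0.141, -0.002], [-0.141, -0.99, -0.001], [-0.002, 0.001, -1.0]]
wrist_force: [-0.3, 0.1, -2.6]
grip_width: 0.0475
grip_force: 26.5
```

carry_out(increments=[-1, 0, 0, -0.8, 0, -1, 0, 0, -0.9, 0, -1, 0, 0, -0.9, 0, -1, 0, 0, -0.9, 0, -1, -0.04, 0.5, 0, 0, -1, -0.08, 0.9, 0, 0, -1, -0.08, 1, 0, 0, -1, -0.08, 1, 0, 0, -1, -0.08, 1, 0, 0, -1, -0.08, 1, 0, 0])

```text
t: 73.98
tool_pos: [0.3961, 0.0018, 0.153]
orientation: [[0.99, -0.14, 0.0], [-0.14, -0.99, -0.0], [0.0, 0.0, -1.0]]
wrist_force: [1.7, -0.0, -2.3]
grip_width: 0.0476
grip_force: 26.9
```

carry_out(increments=[-1, -0.08, 1, 0, 0, -1, -0.08, 1, 0, 0, -1, -0.08, 1, 0, 0, -1, -0.08, 1, 0, 0, -1, -0.08, 1, 0, 0, -1, -0.08, 1, 0, 0, -1, -0.08, 0.8, 0, 0, -1, -0.04, 0.47, 0, 0, -1, 0, 0, 0.5, 0, -1, 0, 0, 0.7, 0])

```text
t: 74.82
tool_pos: [0.3489, -0.2118, 0.1176]
orientation: [[0.99, -0.142, 0.003], [-0.142, -0.99, -0.002], [0.003, 0.002, -1.0]]
wrist_force: [0.4, -0.6, -2.8]
grip_width: 0.0475
grip_force: 27.0
```

carry_out(increments=[-1, 0, 0, 0.7, 0, -1, 0, 0, 0.7, 0, -1, 0, 0, 0.5, 0, -1, 0, 0, 0.3, 0, -1, 0, 0, 0.2, 0, -1, 0, 0, 0, 0, -1, 0, 0, 0, 0, -1, 0, 0, 0, 0, -1, 0, 0, 0, 0, -1, 0, 0, 0, 0])

```text
t: 75.65
tool_pos: [0.3487, -0.2106, 0.0451]
orientation: [[0.99, -0.14, 0.001], [-0.14, -0.99, -0.001], [0.001, 0.001, -1.0]]
wrist_force: [0.0, 0.9, -2.8]
grip_width: 0.0473
grip_force: 26.9
```

```bash
python3 - <<'E'
from h import *
st(BLUE); dots("scene",z=.081)
E
```

```text
dot [322.9 342.6] n 57 cost 58.4 lid centre tool mm [  0.6  -0.1 -34.4] tilt 10.4
base centre tool [-12.   -0.1  34.5] world z 0.0106 t 75.65
[ 0.3487 -0.2106  0.0451] F [ 0.   0.9 -2.8] w 0.0473 past near edge -0.0404 past far -0.2754
scene [329.2 329.5] 13 pred 17 [ 0.4292 -0.3253  0.081 ] [ 95. 147. 120.]
scene [348.2 368. ] 23 pred 19 [ 0.4143 -0.4241  0.081 ] [206.  72.  69.]
```

carry_out(increments=[-1, 0.1, 0, 0.15, 0, -1, 0.15, 0, 0.13, 0, -1, 0.15, 0, 0, 0, -1, 0.08, 0, 0, 0, -1, 0.08, 0, 0, 0, -1, 0.08, 0, 0, 0, -1, 0.08, 0, 0, 0, -1, 0.08, 0, 0, 0, -1, 0.08, 0, 0, 0, -1, 0.08, 0, 0, 0])

```text
t: 76.58
tool_pos: [0.375, -0.2132, 0.0358]
orientation: [[0.99, -0.14, -0.006], [-0.14, -0.99, 0.003], [-0.006, -0.002, -1.0]]
wrist_force: [-12.3, 0.9, 8.8]
grip_width: 0.0477
grip_force: 28.0
```

carry_out(increments=[-1, 0.08, 0, 0, 0, -1, 0.08, 0, 0, 0, -1, 0.08, 0, 0, 0, -1, 0.08, 0, 0, 0, -1, 0.08, 0, 0, 0, -1, 0.08, 0, 0, 0, -1, 0.08, 0, 0, 0, -1, 0.08, 0, 0, 0, -1, 0.08, 0, 0, 0, -1, 0.08, 0, 0, 0])

```text
t: 77.42
tool_pos: [0.4005, -0.2176, 0.0359]
orientation: [[0.99, -0.14, -0.001], [-0.14, -0.99, 0.001], [-0.001, -0.001, -1.0]]
wrist_force: [-3.6, 1.6, -1.4]
grip_width: 0.0471
grip_force: 24.9
```

carry_out(increments=[-1, 0.08, 0, 0, 0, -1, 0.02, 0, 0, 0, -1, 0, 0, 0, 0, -1, 0, 0, 0, 0, -1, 0, 0, -0.3, 0, -1, 0, 0, -0.5, 0, -1, 0, 0, -0.8, 0, -1, 0, 0, -0.8, 0, -1, 0, 0, -0.6, 0, -1, 0, 0, 0, 0])

```text
t: 78.25
tool_pos: [0.4056, -0.2196, 0.1301]
orientation: [[0.99, -0.141, 0.006], [-0.141, -0.99, -0.004], [0.007, 0.003, -1.0]]
wrist_force: [0.7, -0.6, -2.2]
grip_width: 0.0471
grip_force: 26.1
```

```bash
python3 - <<'E'
from h import *
st(BLUE)
E
```

```text
dot [323.2 319. ] n 57 cost 7.4 lid centre tool mm [  7.6  -0.2 -38.2] tilt 46.8
base centre tool [-43.5  -0.2   9.6] world z 0.1204 t 78.25
[ 0.4056 -0.2196  0.1301] F [ 0.7 -0.6 -2.2] w 0.0471 past near edge 0.0172 past far -0.2178
```

carry_out(increments=[-1, 0, 0, 0, 0, -1, 0, 0, 0, 0, -1, 0, 0, 0, 0, -1, 0, 0, 0, 0, -1, 0, 0, 0, 0, -1, 0, 0, 0, 0, -1, 0, 0, 0, 0, -1, 0, 0, 0, 0, -1, 0, 0, 0, 0, -1, 0, 0, 0, 0])

```text
t: 79.13
tool_pos: [0.4037, -0.2183, 0.1262]
orientation: [[0.99, -0.141, 0.0], [-0.141, -0.99, -0.0], [0.0, 0.0, -1.0]]
wrist_force: [-0.3, 0.5, -2.6]
grip_width: 0.0476
grip_force: 26.1
```

carry_out(increments=[-1, 0, 0, 0, 0, -1, 0, 0, 0, 0, -1, 0, 0, 0, 0, -1, 0, 0, 0, 0, -1, 0, 0, 0, 0, -1, 0, 0, 0, 0, -1, 0, 0, 0, 0, -1, 0, 0, 0, 0, -1, 0, 0, 0, 0, -1, 0, 0, 0, 0])

```text
t: 79.97
tool_pos: [0.4037, -0.2183, 0.1262]
orientation: [[0.99, -0.141, 0.0], [-0.141, -0.99, -0.0], [0.0, 0.0, -1.0]]
wrist_force: [-0.5, -1.1, -3.4]
grip_width: 0.047
grip_force: 26.1
```

carry_out(increments=[-1, 0.5, 0.1, 0, 0, -1, 0.9, 0.2, 0, 0, -1, 0.9, 0.3, 0, 0, -1, 0.9, 0.3, 0, 0, -1, 0.9, 0.3, 0, 0, -1, 0.9, 0.3, 0, 0, -1, 0.9, 0.3, 0, 0, -1, 0.9, 0.3, 0, 0, -1, 0.9, 0.3, 0, 0, -1, 0.7, 0.1, 0, 0])

```text
t: 80.8
tool_pos: [0.6439, -0.3292, 0.1258]
orientation: [[0.99, -0.141, 0.0], [-0.141, -0.99, -0.0], [0.0, 0.0, -1.0]]
wrist_force: [-0.3, 0.2, -2.9]
grip_width: 0.0474
grip_force: 26.1
```

carry_out(increments=[-1, 0.26, 0, 0, 0, -1, 0, 0, 0, 0, -1, 0, 0, 0.4, 0, -1, 0, 0, 0.6, 0, -1, 0, 0, 0.7, 0, -1, 0, 0, 0.6, 0, -1, 0, 0, 0.5, 0, -1, 0, 0, 0.3, 0, -1, 0, 0, 0, 0, -1, 0, 0, 0, 0])

```text
t: 81.63
tool_pos: [0.6502, -0.3291, 0.0333]
orientation: [[0.99, -0.141, -0.0], [-0.141, -0.99, 0.0], [-0.0, -0.0, -1.0]]
wrist_force: [0.9, -0.4, -1.5]
grip_width: 0.0471
grip_force: 26.3
```

```bash
python3 - <<'E'
from h import *
st(BLUE)
E
```

```text
dot [323.2 318.4] n 57 cost 8.7 lid centre tool mm [  7.1  -0.1 -37.4] tilt 44.4
base centre tool [-41.8  -0.1  12.6] world z 0.0207 t 81.6333
[ 0.6502 -0.3291  0.0333] F [ 0.9 -0.4 -1.5] w 0.0471 past near edge 0.2746 past far 0.0396
```

carry_out(increments=[-1, -0.1, 0, 0.07, 0, -1, -0.15, 0, 0, 0, -1, -0.1, 0, 0, 0, -1, -0.08, 0, 0, 0, -1, -0.08, 0, 0, 0, -1, -0.08, 0, 0, 0, -1, -0.08, 0, 0, 0, -1, -0.08, 0, 0, 0, -1, 0, 0, 0, 0, -1, 0, 0, 0, 0])

```text
t: 82.52
tool_pos: [0.6304, -0.3265, 0.0339]
orientation: [[0.99, -0.141, 0.006], [-0.141, -0.99, -0.003], [0.007, 0.002, -1.0]]
wrist_force: [6.0, 1.1, 8.0]
grip_width: 0.0473
grip_force: 28.8
```

carry_out(increments=[-1, -0.08, 0, -0.02, 0, -1, -0.08, 0, -0.02, 0, -1, -0.08, 0, -0.02, 0, -1, -0.08, 0, -0.02, 0, -1, -0.08, 0, -0.02, 0, -1, 0, 0, 0, 0, -1, 0, 0, 0, 0, -1, 0, 0, 0, 0, -1, 0, 0, 0, 0, -1, 0, 0, 0, 0])

```text
t: 83.35
tool_pos: [0.6185, -0.325, 0.0369]
orientation: [[0.99, -0.141, 0.006], [-0.141, -0.99, -0.003], [0.007, 0.002, -1.0]]
wrist_force: [6.1, 0.9, 8.9]
grip_width: 0.0473
grip_force: 36.1
```

```bash
python3 - <<'E'
from h import *
st(BLUE)
E
```

```text
dot [323.  340.3] n 57 cost 51.9 lid centre tool mm [  2.3  -0.2 -38.7] tilt 29.0
base centre tool [-31.6  -0.2  22.6] world z 0.0143 t 83.35
[ 0.6185 -0.325   0.0369] F [6.1 0.9 8.9] w 0.0473 past near edge 0.2426 past far 0.0076
```

carry_out(increments=[-1, 0, 0, -0.5, 0, -1, 0, -0.2, -0.8, 0, -1, -0.4, -0.5, 0, 0, -1, -0.8, -0.5, 0, 0, -1, -0.8, -0.5, 0, 0, -1, -0.8, -0.4, 0, 0, -1, -0.8, -0.3, 0, 0, -1, -0.6, -0.1, 0, 0, -1, -0.22, 0, 0, 0, -1, 0, 0, 0, 0])

```text
t: 84.23
tool_pos: [0.4945, -0.2312, 0.0737]
orientation: [[0.99, -0.141, -0.001], [-0.141, -0.99, 0.0], [-0.001, -0.0, -1.0]]
wrist_force: [-0.1, 0.0, -3.1]
grip_width: 0.0474
grip_force: 35.4
```

carry_out(increments=[-1, 0, 0, 0, 0, -1, 0, 0, 0.25, 0, -1, 0, 0, 0.25, 0, -1, 0, 0, 0.2, 0, -1, 0, 0, 0.1, 0, -1, 0, 0, 0.1, 0, -1, 0, 0, 0.1, 0, -1, 0, 0, 0.05, 0, -1, 0, 0, 0.03, 0, -1, 0, 0, 0, 0])

```text
t: 85.07
tool_pos: [0.4957, -0.2314, 0.0414]
orientation: [[0.99, -0.141, 0.0], [-0.141, -0.99, -0.0], [0.0, 0.0, -1.0]]
wrist_force: [-3.3, 2.2, 8.2]
grip_width: 0.0471
grip_force: 36.2
```

```bash
python3 - <<'E'
from h import *
st(BLUE); dots("scene",z=.081)
E
```

```text
dot [323.1 338.8] n 57 cost 47.0 lid centre tool mm [  3.2  -0.2 -39.7] tilt 30.3
base centre tool [-32.1  -0.2  20.7] world z 0.0208 t 85.0667
[ 0.4957 -0.2314  0.0414] F [-3.3  2.2  8.2] w 0.0471 past near edge 0.1081 past far -0.1269
scene [329.  329.5] 8 pred 17 [ 0.429  -0.3251  0.081 ] [58. 86. 70.]
scene [348.2 368. ] 23 pred 19 [ 0.4143 -0.4241  0.081 ] [206.  71.  67.]
```

carry_out(increments=[-1, -0.06, 0, 0.02, 0, -1, -0.06, 0, 0, 0, -1, -0.06, 0, 0, 0, -1, -0.06, 0, 0, 0, -1, -0.06, 0, 0, 0, -1, 0, 0, -0.02, 0, -1, 0, 0, 0, 0, 0.3, 0, 0, 0, 0, 0.3, 0, 0, 0, 0, 0.3, 0, 0, 0, 0])

```text
t: 86.0
tool_pos: [0.4861, -0.2298, 0.0404]
orientation: [[0.99, -0.141, -0.001], [-0.141, -0.99, 0.001], [-0.001, -0.0, -1.0]]
wrist_force: [-0.2, -0.5, -0.7]
grip_width: 0.0553
grip_force: 0.0
```

carry_out(increments=[0.3, 0, 0, 0, 0, 0.4, 0, 0, 0, 0, 0.4, 0, 0, 0, 0, 0.4, 0, 0, -0.1, 0, 0.4, 0, 0, -0.2, 0, 0.4, 0, 0, -0.5, 0, 0.4, 0, 0, -0.8, 0, 0.4, 0, 0, -0.9, 0, 0.4, 0, 0, -0.9, 0, 0.4, 0, 0, -0.9, 0])

```text
t: 86.83
tool_pos: [0.4863, -0.2299, 0.1716]
orientation: [[0.99, -0.141, 0.0], [-0.141, -0.99, -0.0], [0.0, 0.0, -1.0]]
wrist_force: [0.5, 0.2, 0.7]
grip_width: 0.0601
grip_force: 0.0
```

carry_out(increments=[0.4, 0, 0, -0.9, 0, 0.4, 0, 0, -0.9, 0, 0.4, 0, 0, -0.9, 0, 0.4, 0, 0, -0.5, 0, 0.4, 0, 0, 0, 0, 0.4, 0, 0, 0, 0, 0.4, 0, 0, 0, 0, 0.4, 0, 0, 0, 0, 0.4, 0, 0, 0, 0, 0.4, 0, 0, 0, 0])

```text
t: 87.67
tool_pos: [0.4863, -0.2299, 0.2649]
orientation: [[0.99, -0.141, -0.001], [-0.141, -0.99, 0.001], [-0.001, -0.001, -1.0]]
wrist_force: [-0.2, 0.4, 0.4]
grip_width: 0.0596
grip_force: 0.0
```

```bash
python3 - <<'E'
from h import *
bc=np.array([.4946,-.3062]); bx=-n; by=np.array([-.139,-.99])
s,im=dots("wrist",z=.081,mn=30); print(s["tool_pos"]); cv2.imwrite("pics/end.png",im[:,:,::-1])
dots("scene",z=.081); dots("side",z=.081)
for c in ([.4135,-.425],[.4285,-.326]): print((np.array(c)-bc)@bx,(np.array(c)-bc)@by)
E
```

```text
wrist [ 7.2 24.1] 136 pred 126 [0.6578 0.0233 0.081 ] [177. 215.  86.]
wrist [103.6 161.2] 599 pred 97 [ 0.5293 -0.0162  0.081 ] [255. 222.  65.]
wrist [325.  196.2] 101 pred 90 [ 0.4621 -0.2282  0.081 ] [ 78. 169. 247.]
wrist [423.2 214.1] 82 pred 87 [ 0.4278 -0.3272  0.081 ] [ 55. 113.  82.]
wrist [519.3 214.8] 83 pred 87 [ 0.4129 -0.4268  0.081 ] [188.  34.  29.]
[ 0.48630326 -0.22992783  0.26490256]
scene [318.3 291. ] 7 pred 15 [ 0.4631 -0.2262  0.081 ] [ 82. 126. 177.]
scene [329.  329.5] 8 pred 17 [ 0.429  -0.3251  0.081 ] [59. 87. 72.]
scene [348. 368.] 9 pred 19 [ 0.4139 -0.4239  0.081 ] [129.  43.  44.]
0.06377580000000001 0.12888489999999997
0.0626868 0.028789899999999986
```

View pics/end.png

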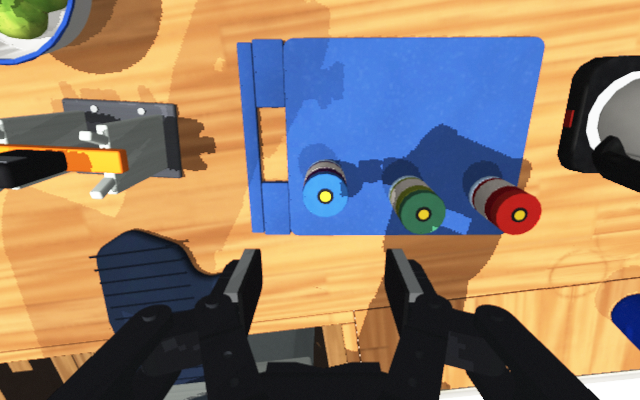

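The picture shows the blue lid at (325,196), green at (423,214) and red at (519,215). All three jars are upright on the solid part of the board, and the tester is seated in its stand.

```bash
python3 -c "
from cell import ctrl
print(ctrl.finish_job())"
```

```text
the job is handed in; nothing more can be done
None
```

I handed the job in at about 88 s; the hand-in returned no verdict. The red, green and blue lids (no white jar was there) were each pressed, the tester went back in its stand, and each jar was tipped to about 45–49° for about 2 s and stood upright on the board's solid part; the jars were set down still tilted roughly 25–30° and rocked level when let go.

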